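# Take the practice stacks apart and kit the parts tray

### The job

Take the two stacks of practice parts on the grey workpiece carrier apart from the top, one part at a time, and kit the black tray to its drawn layout: set each of the five parts (square flange, round housing, hexagon nut, oblong clamp block, small bush) upright and flat on the card that shows its own outline, centred on the outline and turned to match it. Never lift a part with another still lying on it, and do not tip any part over.

Things in the scene. Friction and masses are not known exactly. Their poses are not given: they have to be found in the camera images.
- flange: Square aluminium flange plate, 58 x 58 mm, 20 mm high, sides along x and y, a small dark hole near each corner. Bottom part of the three-part stack (on it the nut or the clamp block, then the bush) on the grey carrier, a fixed plate 120 x 250 mm, 14 mm high. About 170 g. Origin: centre of its underside, z up.
- housing: Round aluminium housing disc, 58 mm diameter, 20 mm high, six small dark holes in a circle. On the same carrier, about 130 mm from the flange, bottom part of the two-part stack: the other one of nut and clamp block lies on it. About 140 g. Origin: centre of its underside, z up.
- nut: Large steel hexagon nut, 36 mm across flats, 18 mm high, dark bore in the top. Flats face its +y and -y; corners point along +x and -x. It lies on the flange or the housing, underside 34 mm above the table. About 120 g. Origin: centre of its underside, z up.
- clamp: Dark steel oblong clamp block, 48 mm along x, 26 mm along y, 18 mm high, two small holes along its length. It lies on the flange or the housing, underside 34 mm above the table. About 110 g. Origin: centre of its underside, z up.
- bush: Small brass bush, an upright cylinder of 22 mm diameter, 26 mm high, dark bore in the top. It stands on top of the three-part stack, underside 52 mm above the table. About 50 g. Origin: centre of its underside, z up.
- mark_flange: Drawn outline of the square flange (60 mm square, four holes), sides along x and y. Fixed white card 84 x 84 x 3 mm in the black tray, face 10 mm above the table. Origin: centre of its underside, z up. The tray (210 x 310 mm, rim level with the cards) has two rows of three spots 100 mm apart: five cards in any order and, in the sixth spot, a loose black elbow fitting, not part of the job.
- mark_housing: Drawn outline of the round housing (60 mm circle with six small holes). Fixed white card 84 x 84 x 3 mm in the black tray, face 10 mm above the table. Origin: centre of its underside, z up; the outline is centred on it.
- mark_nut: Drawn outline of the hexagon nut (39 mm across flats, 21 mm bore). Fixed white card 84 x 84 x 3 mm in the black tray, face 10 mm above the table. Origin: centre of its underside, z up; flats face its +y and -y, corners point along +x and -x.
- mark_clamp: Drawn outline of the oblong clamp block (50 x 28 mm, two holes). Fixed white card 84 x 84 x 3 mm in the black tray, face 10 mm above the table. Origin: centre of its underside, z up; the long side runs along its x.
- mark_bush: Drawn outline of the bush (small 25 mm circle with a 14 mm bore). Fixed white card 84 x 84 x 3 mm in the black tray, face 10 mm above the table. Origin: centre of its underside, z up; the outline is centred on it.
There are look-alikes about, which are no part of the job. What is shaped like the flange but turquoise is not meant. What is shaped like the nut but pink is not meant.

How it is judged:
At the end, for the whole second after the job is handed in: Each of the five parts stands upright (within 0.1 rad) and flat on the card with its own outline, centre within 12 mm of the card's centre; flange, nut and clamp block turned to the outline within 0.25 rad (any way round in which the shape matches); all at rest (horizontal distance between flange and mark_flange below 0.012 m and z of flange in the frame of mark_flange between -0.001 and 0.007 m and angle between each of flange, housing, nut, clamp, bush's own z axis and vertical below 0.1 rad and linear speed of each of flange, housing, nut, clamp, bush below 0.02 m/s and angular speed of each of flange, housing, nut, clamp, bush below 0.2 rad/s and horizontal distance between housing and mark_housing below 0.012 m and z of housing in the frame of mark_housing between -0.001 and 0.007 m and horizontal distance between nut and mark_nut below 0.012 m and z of nut in the frame of mark_nut between -0.001 and 0.007 m and horizontal distance between clamp and mark_clamp below 0.012 m and z of clamp in the frame of mark_clamp between -0.001 and 0.007 m and horizontal distance between bush and mark_bush below 0.012 m and z of bush in the frame of mark_bush between -0.001 and 0.007 m and (angle between the x axis of flange and the x axis of mark_flange, either way round below 0.25 rad or angle between the x axis of flange and the x axis of mark_flange, either way round above 1.32 rad) and (angle between the x axis of nut and the x axis of mark_nut, either way round below 0.25 rad or angle between the x axis of nut and the x axis of mark_nut, either way round between 0.797 and 1.297 rad) and angle between the x axis of clamp and the x axis of mark_clamp, either way round below 0.25 rad); the robot touches nothing.
It fails at once if a part is tipped over (more than 40 degrees from upright) (angle between any of flange, housing, nut, clamp, bush's own z axis and vertical above 0.7 rad).
It fails at once if a lower part is lifted with another part still lying on it ((height (world z) of flange above 0.05 m and horizontal distance between flange and nut below 0.03 m and z of nut in the frame of flange above 0.012 m) or (height (world z) of flange above 0.05 m and horizontal distance between flange and clamp below 0.03 m and z of clamp in the frame of flange above 0.012 m) or (height (world z) of housing above 0.05 m and horizontal distance between housing and nut below 0.03 m and z of nut in the frame of housing above 0.012 m) or (height (world z) of housing above 0.05 m and horizontal distance between housing and clamp below 0.03 m and z of clamp in the frame of housing above 0.012 m) or (height (world z) of nut above 0.075 m and horizontal distance between nut and bush below 0.02 m and z of bush in the frame of nut above 0.012 m) or (height (world z) of clamp above 0.075 m and horizontal distance between clamp and bush below 0.02 m and z of bush in the frame of clamp above 0.012 m)).
It also fails if it takes over 118 s, if anything falls off the work surface, if the arm or the gripper's body presses on something with over 40 N, if the wrist force passes 120 N, or if a joint passes its speed limit or range.

### The arm

A 7-joint arm with a two-finger parallel gripper is mounted at the origin on the work surface. World frame = base frame: x ahead of the robot, y to its left, z up, the work surface at z = 0. Lengths are in m, angles in rad, forces in N, time in s.
With the tool pointing down it reaches from about 0.425 to 0.925 m from the base axis. Payload 6.8 kg.
Tool frame: the origin (TCP) lies on the front face of the gripper's body, between the roots of the fingers; the fingertips stand 73 mm ahead of it and the grasp point (between the pads) lies 54 mm ahead of it; z points along the fingers, x is the direction in which the jaws open and shut, and the axes are right-handed (so a half turn about z gives the same grasp; the last joint's range is limited). The gripper opens to 85 mm and grips with 20 to 120 N. Pads are 22 mm wide; open, the fingers measure 114 mm over their backs; the gripper's body (76 mm by 85 mm) begins 54 mm behind the grasp point. The pads swing forward as they close: fully open they stand 13 mm farther back than shut.
Start: joints at [-0.108, 0.477, 0.022, 1.555, -0.011, 1.109, -0.083], TCP at [0.675, 0, 0.304] pointing down, gripper open.
Joint ranges: [-2.96, 2.96], [-0.34, 2.1], [-1.41, 1.46], [0.24, 2.44], [-1.37, 4.51], [0.17, 1.92], [-2.96, 2.96]. Speed limits (rad/s): [2.39, 2.39, 3.14, 3.14, 3.14, 3.14, 3.14].

### API

Orientations are given as a unit quaternion [w, x, y, z].
In Python, from station import get_obs, read_camera, hand_in gives the robot as it stands. The module is installed in compiled form; this text tells all that it offers.
- The arm moves only by the shell command python3 -m creep 'ROWS' [FORCE]. ROWS is JSON, a list that holds one entry, the list of rows, each a list of 7 numbers: the turn, a rotation vector about the tool's x, y, z in rad, then the shift along the tool's x, y, z in m, then the finger opening in m, from 0 to 0.0854. A call has 1 to 20 rows; each row shifts and turns the pose as measured when the row begins, along the tool's axes as they then stand; what a row does not reach is not made up. A row lasts 1/12 s, in which the tool goes at most 41.7 mm and 7.16 degrees, less where a joint would pass 70% of its speed; a pose out of reach is approached as far as the arm can. A call is refused whole if a number of a shift passes 0.0417 or a number of a turn 0.125, either way. A call with a gripper value outside its range is refused whole. The fingers move at their own pace and stop on an object; FORCE is the grip in N (left out, the last holds). Time passes only in rows, so rows that do not move let the fingers close. It gives the time, the measured TCP pose, the force and the opening at its end, in the units of the state.
- get_obs(): the state, without advancing time (a new reading comes with each control period).
- read_camera(name): name is "scene" or "side" or "wrist"; returns a dict with "color" (384x512x3 uint8, red, green, blue), "range_z" (384x512 float32, m along the optical axis (not along the pixel's ray), 0 where there is no reading), "fovy" (degrees; the focal length in pixels is half the picture's height over the tangent of half this angle, whatever the lens; pixels are square), "cx", "cy" (the principal point, pixels), "rvec" (rotation vector, rad) and "tvec" (3), from world to camera coordinates, as OpenCV has them. Camera axes: x right, y down, z forward; pixel columns grow to the right and rows downward; lengths in m; the calibration is good to about 2 mm. A picture is of the moment at which its call begins.
- hand_in(): hands the job in, once; it reports no verdict.
The state is a dict: "t": time; "q": joint angles; "joint_vel": joint speeds; "joint_torque": joint torques, N m; "eef_pos": TCP position; "tool_rot": TCP orientation; "contact_force": force on the tool from outside, world axes, zero at the start; "torque": the same for the moment, N m; "gripper_width": opening from 0.0 (shut) to 1.0 (fully open).
Only numpy, scipy, OpenCV 4.12 (cv2) and the standard library are available. Lean on these libraries where they do the work, as an engineer would, in place of code of your own. Each camera call takes 0.05 s, during which the arm holds its last target.

## Working session

There is one attempt and no reset: what is moved stays moved. The work goes in short steps, Python scripts to look and compute and a shell command to move; the robot and the scene stay as the last step left them, time stands still between calls to the robot, and variables do not carry over. Pictures are saved under pics/ and viewed, and the job is handed in when it is done.

```bash
mkdir -p pics; ls; python3 - <<'E'
from station import get_obs, read_camera
import cv2,numpy as np
o=get_obs(); print(o)
for n in ["scene","side","wrist"]:
    d=read_camera(n); cv2.imwrite(f"pics/{n}0.png",d["color"][:,:,::-1])
    np.savez(f"{n}0.npz",**d)
    print(n,d["fovy"],d["cx"],d["cy"],d["rvec"],d["tvec"])
E
```

```text
pics
{'t': 0.0, 'q': array([-0.1081013 ,  0.47779765,  0.02236189,  1.55647852, -0.01149487,
        1.109266  , -0.08309667]), 'joint_vel': array([ 0.00030154, -0.00038508,  0.00217926,  0.00078832,  0.00071347,
        0.00032156,  0.00085833]), 'joint_torque': array([-5.45967814e-04, -5.96443820e+01,  1.60769675e+00, -2.81194621e+01,
        1.24063640e-02,  9.39900521e-03,  2.20753498e-05]), 'eef_pos': array([ 6.74536311e-01, -1.89692543e-05,  3.02916228e-01]), 'tool_rot': array([ 7.51109290e-05,  9.99999585e-01,  4.27888395e-06, -9.07401645e-04]), 'contact_force': array([0.76906648, 0.04903469, 0.25209328]), 'torque': array([-0.00780805, -0.00835638, -0.00748883]), 'gripper_width': 1.0011272253758468}
scene 53.70380024619547 256.95513064820193 193.935466919289 [ 0.76586094  2.40095259 -1.28632389] [ 0.43982363 -0.11244812  1.15883014]
side 42.660469771259365 248.186684818433 189.14162269354435 [ 0.08249767 -2.69675386  1.57894495] [0.52392626 0.05556259 1.46978699]
wrist 66.99977299214736 252.40784024058007 189.7057309287095 [-2.86817342e+00 -1.25783544e-03  8.95212723e-04] [-0.67475569 -0.035295    0.37906267]
```

View pics/scene0.png

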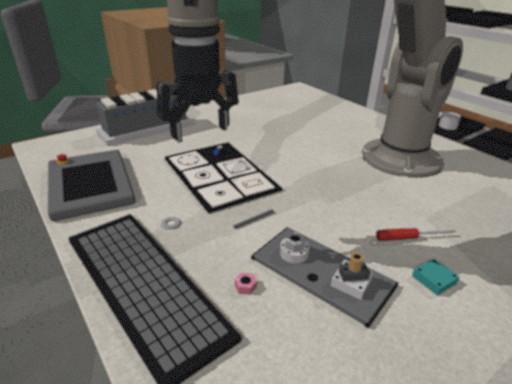

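View pics/side0.png

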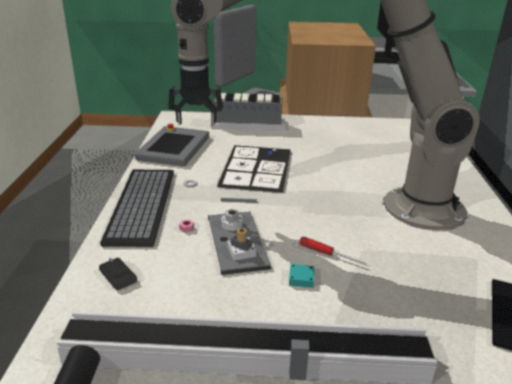

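View pics/wrist0.png

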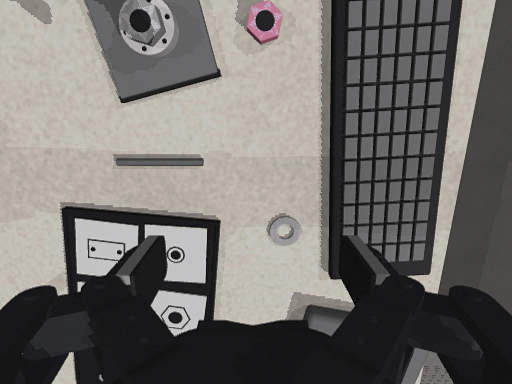

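The wrist view shows nut on housing at (142,20) and the tray's bush, clamp and nut cards at (175,254), (106,250) and (175,317). In the scene view the flange/clamp/bush stack is at (352,275). The look-alikes are the pink nut at (245,283) and the turquoise flange at (436,276). I'll get rough positions from range.

```bash
cat > h.py <<'E'
import numpy as np,cv2
from station import get_obs, read_camera
def K(d):
    f=192/np.tan(np.radians(d["fovy"])/2); return np.array([[f,0,float(d["cx"])],[0,f,float(d["cy"])],[0,0,1]])
def ray(d,uv,z):
    "cast pixels onto plane world z"
    R=cv2.Rodrigues(np.array(d["rvec"],float))[0]; t=np.array(d["tvec"],float)
    c=-R.T@t; uv=np.atleast_2d(np.array(uv,float))
    v=(np.linalg.inv(K(d))@np.c_[uv,np.ones(len(uv))].T).T@R
    s=(z-c[2])/v[:,2]; return c+v*s[:,None]
def cloud(d):
    R=cv2.Rodrigues(np.array(d["rvec"],float))[0]; t=np.array(d["tvec"],float)
    h,w=d["range_z"].shape; u,v=np.meshgrid(np.arange(w),np.arange(h))
    Z=np.array(d["range_z"]); k=K(d)
    P=np.stack([(u-k[0,2])/k[0,0]*Z,(v-k[1,2])/k[1,1]*Z,Z],-1)
    W=(P-t)@R; W[Z<=0]=np.nan; return W
def proj(d,p):
    return cv2.projectPoints(np.atleast_2d(np.array(p,float)),np.array(d["rvec"],float),np.array(d["tvec"],float),K(d),None)[0][:,0]
def snap(n,name,scale=1):
    d=read_camera(n); np.savez(name+".npz",**d)
    im=d["color"][:,:,::-1]
    cv2.imwrite(f"pics/{name}.png",cv2.resize(im,None,fx=scale,fy=scale,interpolation=cv2.INTER_CUBIC) if scale!=1 else im)
    return d
def load(name):
    return {k:v for k,v in np.load(name+".npz").items()}
E
python3 - <<'E'
from h import *
w=load("wrist0"); s=load("scene0"); si=load("side0")
for n,p,z in [("nut",(142,20),.052),("pink",(265,20),.018),("bushcard",(175,254),.01),("clampcard",(106,250),.01),("nutcard",(175,317),.01)]:
    print(n,ray(w,p,z).round(3))
W=cloud(w)
print(W[20,165],W[254,160],W[120,40], W[220,250])
S=cloud(s)
for n,p,z in [("bush",(356,258),.078),("nut",(294,240),.052),("bushcard",(203,175),.01),("turq",(436,272),.02),("flangecard",(237,167),.01),("sq1",(190,159),.01),("clampcard",(253,183),.01),("nutcard",(222,190),.01),("elbow",(217,152),.02)]:
    print(n,ray(s,p,z).round(3),S[p[1],p[0]].round(3))
print(-cv2.Rodrigues(w["rvec"])[0].T@w["tvec"])
crop=s["color"][135:215,155:290,::-1]; cv2.imwrite("pics/c1.png",cv2.resize(crop,None,fx=5,fy=5,interpolation=cv2.INTER_CUBIC))
E
```

```text
nut [[0.565 0.153 0.052]]
pink [[0.688 0.162 0.018]]
bushcard [[ 0.567 -0.126  0.01 ]]
clampcard [[ 0.472 -0.12   0.01 ]]
nutcard [[ 0.56 -0.23  0.01]]
[0.58335846 0.15768644 0.0344761 ] [0.63264402 0.0046793  0.25416008] [0.40903198 0.0546649  0.00131051] [ 0.6715084  -0.07887661  0.00132308]
bush [[0.532 0.277 0.078]] [0.533 0.277 0.078]
nut [[0.569 0.155 0.052]] [0.57  0.157 0.053]
bushcard [[ 0.559 -0.227  0.01 ]] [ 0.559 -0.227  0.01 ]
turq [[0.38  0.353 0.02 ]] [0.382 0.354 0.022]
flangecard [[ 0.459 -0.213  0.01 ]] [ 0.46  -0.211  0.011]
sq1 [[ 0.546 -0.328  0.01 ]] [ 0.547 -0.324  0.012]
clampcard [[ 0.471 -0.118  0.01 ]] [ 0.473 -0.116  0.012]
nutcard [[ 0.556 -0.134  0.01 ]] [ 0.556 -0.135  0.009]
elbow [[ 0.468 -0.306  0.02 ]] [ 0.466 -0.309  0.018]
[0.67497601 0.06889649 0.37401892]
```

View pics/c1.png

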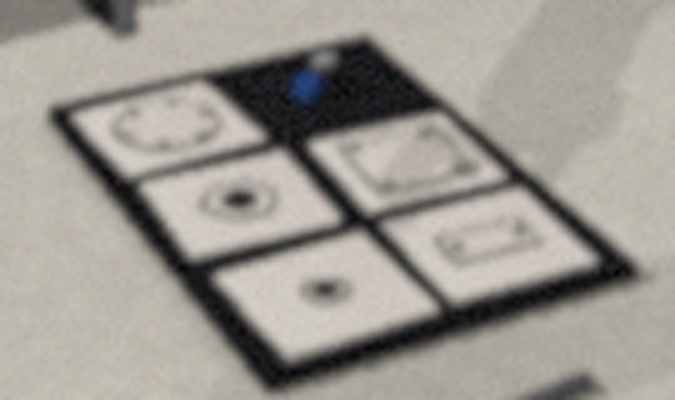

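Chosen: brass bush at (356,258) in the scene view. The pink nut and turquoise flange are excluded, as are the washer at (171,222) and the elbow. Next I move the wrist camera over the stacks.

```bash
python3 -m creep '[[[0,0,0,-0.02,-0.03,0,0.085],[0,0,0,-0.02,-0.03,0,0.085],[0,0,0,-0.02,-0.03,0,0.085],[0,0,0,-0.02,-0.03,0,0.085],[0,0,0,-0.02,-0.03,0,0.085],[0,0,0,-0.02,-0.03,0,0.085],[0,0,0,0,0,0,0.085],[0,0,0,0,0,0,0.085]]]'
python3 - <<'E'
from h import *
snap("wrist","w1"); print(get_obs()["eef_pos"],get_obs()["t"])
E
```

```text
t: 0.82
eef_pos: [0.549, 0.1843, 0.2993]
tool_rot: [0.002, 1.0, -0.003, -0.003]
contact_force: [-0.4, -0.4, 0.5]
gripper_width: 0.994
[0.54877063 0.18522021 0.29923296] 0.8667
```

View pics/w1.png

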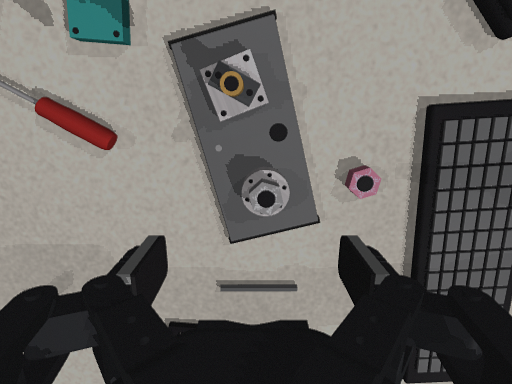

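Clear view: bush ring at (232,83) on the dark clamp lying diagonally on the flange, nut (266,195) on the housing (266,192). Now measure with height masks.

```bash
python3 - <<'E'
from h import *
d=load("w1"); W=cloud(d); z=W[...,2]; xy=W[...,:2]
roi=np.zeros(z.shape,bool); roi[20:230,170:330]=True
def rep(n,m,zt):
    m=m.astype(np.uint8)
    nl,l,st,c=cv2.connectedComponentsWithStats(m)
    for i in range(1,nl):
        if st[i,4]<60: continue
        ys,xs=np.where(l==i); uv=np.c_[xs,ys]
        P=ray(d,uv,zt)[:,:2].astype(np.float32)
        r=cv2.minAreaRect(P*1000); (ce,rad)=cv2.minEnclosingCircle(P*1000)
        print(n,st[i,4],"pix",c[i].round(1),"mean",(P.mean(0)*1000).round(1),"rect",np.round(r[0],1),np.round(r[1],1),round(r[2],1),"circ",np.round(ce,1),round(rad,1))
rep("bush",roi&(z>.066),.078)
rep("mid",roi&(z>.044)&(z<.062),.052)
rep("low",roi&(z>.026)&(z<.042),.034)
rep("low+",roi&(z>.026),.034)
print(np.nanpercentile(z[70:100,220:245],[5,50,95]))
c=cv2.resize(d["color"][30:225,170:330,::-1],None,fx=3,fy=3,interpolation=cv2.INTER_CUBIC); cv2.imwrite("pics/c2.png",c)
E
```

```text
bush 467 pix [231.3  83.1] mean [528.9 275.5] rect [529.  275.5] [21.4 21.9] 89.7 circ [529.  275.4] 11.4
mid 770 pix [234.7  82.9] mean [530.6 277.5] rect [529.4 277.2] [26. 48.] 61.7 circ [529.5 277.1] 26.7
mid 868 pix [265.7 197.3] mean [563.5 153.8] rect [563.4 153.8] [36.  42.5] 13.2 circ [563.6 153.8] 21.3
low 1741 pix [234.7  85.9] mean [529.3 275.5] rect [528.9 276.1] [58.1 58.1] 20.6 circ [529.  276.4] 40.4
low 904 pix [264.6 186.6] mean [562.8 161.5] rect [564.  154.8] [59.1 56.9] 89.2 circ [563.2 154.7] 29.8
low+ 2982 pix [234.2  84.7] mean [528.8 276.9] rect [528.7 276.5] [58.1 59. ] 20.6 circ [529.  276.4] 40.4
low+ 1786 pix [265.1 191.7] mean [563.5 155.1] rect [564.  154.8] [59.1 56.9] 89.2 circ [563.2 154.7] 29.8
[0.03485223 0.07838502 0.08015744]
```

View pics/c2.png

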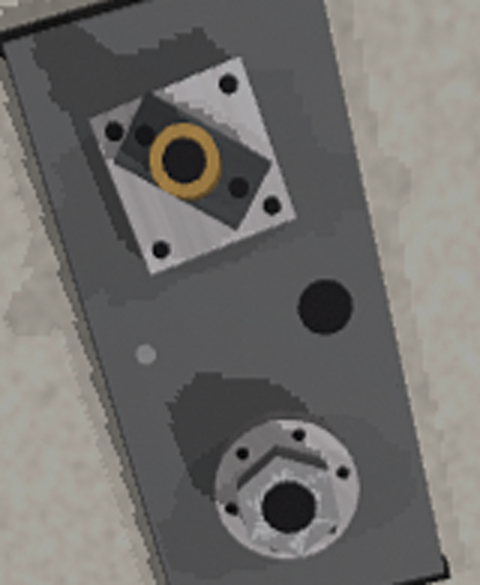

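```bash
python3 -m creep '[[[0,0,0,-0.005,-0.02,0.01,0.06],[0,0,0,-0.005,-0.02,0.02,0.06],[0,0,0,-0.005,-0.02,0.02,0.06],[0,0,0,-0.005,-0.02,0.02,0.06],[0,0,0,0,-0.01,0.02,0.06],[0,0,0,0,0,0.02,0.06],[0,0,0,0,0,0,0.06],[0,0,0,0,0,0,0.06]]]'
```

```text
t: 1.53
eef_pos: [0.5363, 0.27, 0.1856]
tool_rot: [0.002, 1.0, -0.01, 0.0]
contact_force: [0.2, -0.4, 0.9]
gripper_width: 0.701
```

```bash
python3 -m creep '[[[0,0,0,-0.006,-0.005,0.01,0.06],[0,0,0,-0.001,0,0.02,0.06],[0,0,0,0,0,0.018,0.06],[0,0,0,0,0,0,0.06],[0,0,0,0,0,0,0.06]]]'; python3 - <<'E'
from h import *
o=get_obs(); print(o["eef_pos"],o["tool_rot"]); snap("wrist","w2")
E
```

```text
t: 1.95
eef_pos: [0.5333, 0.2729, 0.1402]
tool_rot: [0.001, 1.0, -0.014, 0.004]
contact_force: [0.5, -0.5, 1.1]
gripper_width: 0.7
[0.53331963 0.27292911 0.14021296] [ 9.11594598e-04  9.99897748e-01 -1.37669127e-02  3.75959257e-03]
```

View pics/w2.png

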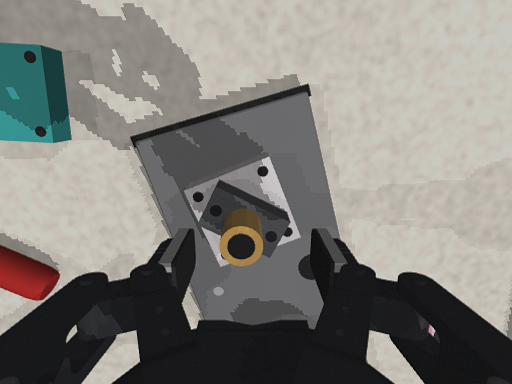

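```bash
cat >> h.py <<'E'
from scipy.spatial.transform import Rotation as Ro
def go(x,y,z,yaw):
    "print remaining turn/shift in tool axes to TCP target (mm, deg yaw of jaw axis)"
    o=get_obs(); q=o["tool_rot"]; R=Ro.from_quat([q[1],q[2],q[3],q[0]])
    T=Ro.from_euler("z",yaw,degrees=True)*Ro.from_quat([1,0,0,0])
    rv=(R.inv()*T).as_rotvec(); sh=R.inv().apply(np.array([x,y,z])/1000-o["eef_pos"])
    print("t",round(o["t"],2),"pos",o["eef_pos"].round(4),"turn",rv.round(3),"shift",sh.round(4),"q7",o["q"][6].round(2),"F",o["contact_force"].round(1),"w",round(o["gripper_width"]*85.4,1))
E
python3 -c "
from h import *
go(529,275.5,130,0)"
```

```text
t 2.0 pos [0.5332 0.2728 0.1403] turn [ 0.002 -0.007 -0.028] shift [-0.0044 -0.0026  0.0102] q7 -0.66 F [ 0.3  0.3 -0.5] w 60.1
```

```bash
python3 -c "
from h import *
d=load('w2'); print(ray(d,(241,246),.078))
W=cloud(d); m=(W[...,2]>.072)&(np.hypot(W[...,0]-.529,W[...,1]-.2755)<.02)
print(m.sum(), W[m].mean(0), cv2.minEnclosingCircle((W[m][:,:2]*1000).astype(np.float32)))
"
python3 -m creep '[[[0,-0.007,-0.028,-0.0045,-0.0028,0.005,0.05],[0,0,0,0,0,0.005,0.04],[0,0,0,0,0,0,0.04]]]'; python3 -c "
from h import *
go(529,275.5,130,0)"
```

```text
[[0.52853219 0.27504549 0.078     ]]
8935 [0.53083624 0.2844212  0.1411303 ] ((530.2640380859375, 281.3332824707031), 17.301599502563477)
t: 2.25
eef_pos: [0.5301, 0.2764, 0.1328]
tool_rot: [-0.0, 1.0, 0.001, 0.002]
contact_force: [0.7, -0.0, -0.2]
gripper_width: 0.472
t 2.25 pos [0.5301 0.2764 0.1328] turn [-0.001 -0.004  0.002] shift [-0.0011  0.0009  0.0028] q7 -0.64 F [ 0.7 -0.  -0.2] w 40.3
```

```bash
python3 -m creep '[[[0,0,0,-0.001,0.0005,0.002,0.03],[0,0,0,0,0,0,0.01],[0,0,0,0,0,0,0.01],[0,0,0,0,0,0,0.01],[0,0,0,0,0,0,0.01]]]' 40; python3 -c "
from h import *
go(529,275.5,130,0)"
```

```text
t: 2.67
eef_pos: [0.5294, 0.2763, 0.1319]
tool_rot: [-0.001, 1.0, 0.001, 0.003]
contact_force: [0.6, -0.1, -0.8]
gripper_width: 0.237
t 2.67 pos [0.5294 0.2763 0.1319] turn [-0.002 -0.006  0.002] shift [-0.0005  0.0008  0.0019] q7 -0.64 F [ 0.6 -0.1 -0.8] w 20.3
```

```bash
python3 -m creep '[[[0,0,0,0,0,-0.005,0.01],[0,0,0,0,0,-0.01,0.01],[0,0,0,0,0,-0.015,0.01],[0,0,0,0,0,-0.025,0.01],[0,0,0,0,0,-0.03,0.01],[0,0,0,0,0.02,-0.03,0.01],[0,0,0,0,0.03,-0.03,0.01],[0,0,0,0,0.03,-0.01,0.01],[0,0,0,0,0.035,0,0.01],[0,0,0,0,0.035,0,0.01],[0,0,0,0,0.035,0,0.01],[0,0,0,0,0.035,0,0.01],[0,0,0,0,0.035,0,0.01],[0,0,0,0,0.035,0,0.01],[0,0,0,0,0.035,0,0.01]]]'; python3 -c "
from h import *
go(530,-285,300,0); snap('wrist','w3')"
```

```text
t: 3.92
eef_pos: [0.5311, -0.051, 0.3079]
tool_rot: [-0.005, 1.0, 0.011, 0.011]
contact_force: [0.4, 0.1, -0.8]
gripper_width: 0.24
t 3.92 pos [ 0.5311 -0.051   0.3079] turn [-0.011 -0.021  0.022] shift [-0.0063  0.234   0.0053] q7 0.03 F [ 0.4  0.1 -0.8] w 20.5
```

View pics/w3.png

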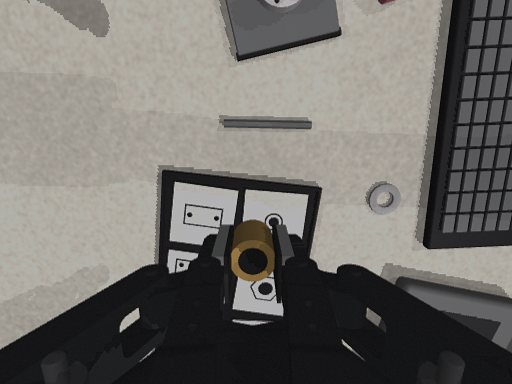

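Bush is held, upright at (252,255). I go on to view the whole tray.

```bash
python3 -m creep '[[[-0.01,-0.01,0.01,0,0.035,0,0.01],[0,-0.01,0.01,0,0.035,0,0.01],[0,0,0,0,0.035,0,0.01],[0,0,0,0,0.035,0,0.01],[0,0,0,0,0.035,0,0.01],[0,0,0,0,0.035,0,0.01],[0,0,0,0,0.02,0,0.01],[0,0,0,0,0,0,0.01],[0,0,0,0,0,0,0.01]]]'; python3 -c "
from h import *
go(567,-128,200,0); snap('wrist','w4')"
```

```text
t: 4.72
eef_pos: [0.5272, -0.2995, 0.3174]
tool_rot: [0.003, 1.0, -0.008, 0.005]
contact_force: [-0.3, 0.0, -0.6]
gripper_width: 0.238
t 4.72 pos [ 0.5272 -0.2995  0.3174] turn [ 0.005 -0.009 -0.015] shift [ 0.0361 -0.1727  0.1168] q7 0.46 F [-0.3  0.  -0.6] w 20.3
```

View pics/w4.png

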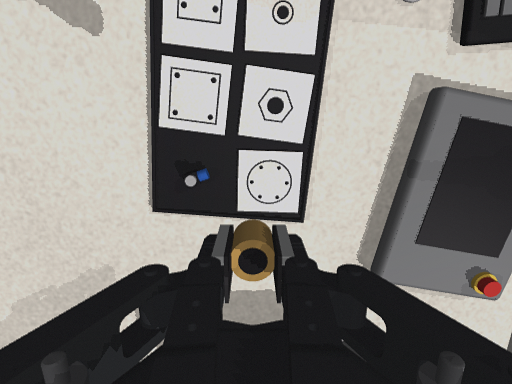

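Tray fully identified: clamp (200,8), bush (283,12), flange (195,95), nut (275,105), housing (269,181), elbow (195,177). I'll measure the card outlines.

```bash
python3 - <<'E'
from h import *
def cards(name,box,zc=.010):
    d=load(name); g=cv2.cvtColor(d["color"],cv2.COLOR_RGB2GRAY); s=cv2.cvtColor(d["color"],cv2.COLOR_RGB2HSV)
    m=((g>200)&(s[...,1]<22)).astype(np.uint8); o=np.zeros_like(m); x0,y0,x1,y1=box; o[y0:y1,x0:x1]=m[y0:y1,x0:x1]
    cs,hi=cv2.findContours(o,cv2.RETR_CCOMP,cv2.CHAIN_APPROX_NONE)
    for i,c in enumerate(cs):
        a=cv2.contourArea(c)
        if hi[0][i][3]!=-1 or a<1000: continue
        r=cv2.minAreaRect((ray(d,c[:,0],zc)[:,:2]*1000).astype(np.float32)); print(name,"card",np.round(r[0],1),np.round(r[1],1),round(r[2],1))
        for j,e in enumerate(cs):
            if hi[0][j][3]==i and cv2.contourArea(e)>15:
                r=cv2.minAreaRect((ray(d,e[:,0],zc)[:,:2]*1000).astype(np.float32)); print("    hole",np.round(e[:,0].mean(0),0),np.round(r[0],1),np.round(r[1],1),round(r[2],1))
cards("w4",(150,0,330,220)); cards("wrist0",(60,205,220,340)); cards("w3",(160,165,320,330))
E
```

```text
w4 card [ 552.8 -327.8] [54.2 54.1] 89.0
    hole [277. 197.] [ 563.3 -349. ] [7.9 7. ] 46.0
    hole [260. 196.] [ 539.7 -347.5] [6.9 7.2] 43.1
    hole [286. 182.] [ 575.9 -328.8] [7.7 6.9] 45.9
    hole [251. 181.] [ 528.8 -326.6] [7.8 6.8] 44.9
    hole [278. 167.] [ 564.9 -308. ] [7.5 6.8] 44.5
    hole [261. 167.] [ 541.7 -307. ] [7.6 6.7] 44.7
w4 card [ 552.4 -327.5] [83.1 83.1] 87.2
    hole [269. 182.] [ 552.  -328.2] [63.5 62.7] 44.6
w4 card [ 618.2 -292.2] [ 26.6 183.2] 3.3
    hole [314. 204.] [ 614.8 -361.1] [6.8 7.6] 44.4
    hole [321. 174.] [ 622.2 -317.5] [8.4 9.1] 45.5
w4 card [ 459.2 -216.5] [56.1 56.2] 81.7
    hole [210. 117.] [ 477.7 -241.7] [9.  7.8] 42.4
    hole [175. 112.] [ 434.4 -235.3] [9.1 8.4] 41.2
    hole [213.  80.] [ 484.3 -198. ] [9.4 8.2] 41.3
    hole [177.  75.] [ 440.4 -191.6] [8.7 8.8] 40.6
w4 card [ 560.1 -228.5] [83.1 83.1] 81.5
    hole [275. 105.] [ 560. -229.] [46.8 41.9] 51.2
w4 card [ 459.5 -216.5] [83.1 83.3] 81.7
    hole [194.  95.] [ 459.3 -216.6] [64.6 64.5] 81.7
w4 card [ 566.9 -139.3] [56.4 83.2] 86.1
w4 card [ 470.7 -134.1] [53.6 83.3] 82.5
```

```bash
python3 - <<'E'
from h import *
d=load("wrist0")
cv2.imwrite("pics/c3.png",cv2.resize(d["color"][200:345,55:225,::-1],None,fx=4,fy=4))
print(d["color"][240,90],d["color"][270,190])
def quad(name,box,thr):
    d=load(name); g=cv2.cvtColor(d["color"],cv2.COLOR_RGB2GRAY); o=np.zeros_like(g); x0,y0,x1,y1=box
    o[y0:y1,x0:x1]=(g[y0:y1,x0:x1]>thr)
    cs,hi=cv2.findContours(o,cv2.RETR_CCOMP,cv2.CHAIN_APPROX_NONE)
    for i,c in enumerate(cs):
        a=cv2.contourArea(c)
        if a<25: continue
        P=(ray(d,c[:,0],.010)[:,:2]*1000).astype(np.float32)
        r=cv2.minAreaRect(P); print(name,hi[0][i][3],"pix",c[:,0].mean(0).round(),np.round(r[0],1),np.round(r[1],1),round(r[2],1))
quad("wrist0",(70,213,145,285),160); quad("wrist0",(143,218,213,285),160)
quad("w3",(165,178,240,230),160);quad("w3",(240,185,315,232),160)
E
```

```text
[139 138 136] [195 195 198]
wrist0 -1 pix [105. 250.] [ 471.4 -120.2] [24.3 45.5] 82.5
wrist0 1 pix [119. 252.] [ 489.8 -123.1] [9.6 8.3] 83.1
wrist0 1 pix [ 93. 249.] [ 454.  -118.1] [8.8 8.9] 37.4
wrist0 -1 pix [101. 244.] [ 472.5 -119.8] [83.6 83.9] 82.3
wrist0 -1 pix [175. 254.] [ 567.5 -126.7] [19.6 18.9] 45.5
wrist0 0 pix [175. 255.] [ 567.6 -127.3] [16.4 16. ] 45.6
wrist0 -1 pix [179. 250.] [ 568.1 -126.4] [83.5 83.4] 85.9
w3 -1 pix [204. 216.] [ 472.5 -119.8] [23.9 46.1] 82.4
w3 0 pix [189. 214.] [ 455.  -117.3] [9.2 8.6] 46.1
w3 -1 pix [201. 209.] [ 473.8 -111.4] [66.8 83.1] 82.5
w3 -1 pix [273. 220.] [ 567.5 -124.6] [19.  15.9] 26.5
w3 -1 pix [276. 208.] [ 569.1 -111.6] [54.2 83.1] 86.0
```

View pics/c3.png

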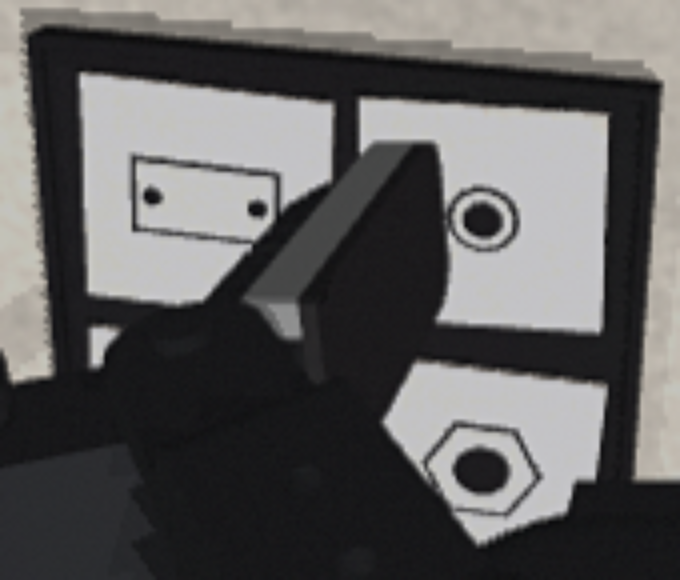

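```bash
python3 -m creep '[[[0,-0.005,-0.015,0.01,-0.03,0.01,0.01],[0,-0.004,0,0.01,-0.035,0.02,0.01],[0,0,0,0.01,-0.035,0.025,0.01],[0,0,0,0.01,-0.035,0.025,0.01],[0,0,0,0.003,-0.032,0.025,0.01],[0,0,0,0,-0.005,0.025,0.01],[0,0,0,0,0,0.02,0.01],[0,0,0,0,0,0.015,0.01],[0,0,0,0,0,0,0.01],[0,0,0,0,0,0,0.01]]]'; python3 -c "
from h import *
go(568,-126,90.5,0)"
```

```text
t: 5.6
eef_pos: [0.5743, -0.1065, 0.1551]
tool_rot: [-0.001, 1.0, 0.011, 0.005]
contact_force: [0.4, 0.1, 0.4]
gripper_width: 0.237
t 5.6 pos [ 0.5743 -0.1065  0.1551] turn [-0.001 -0.01   0.022] shift [-0.0074  0.0194  0.0645] q7 0.16 F [0.4 0.1 0.4] w 20.2
```

```bash
python3 -m creep '[[[0,-0.005,0.01,-0.004,0.01,0.005,0.01],[0,-0.005,0.01,-0.003,0.009,0.01,0.01],[0,0,0,0,0,0.015,0.01],[0,0,0,0,0,0.01,0.01],[0,0,0,0,0,0,0.01],[0,0,0,0,0,0,0.01]]]'; python3 -c "
from h import *
go(568,-126,90.5,0)"
```

```text
t: 6.1
eef_pos: [0.569, -0.1302, 0.1176]
tool_rot: [0.0, 1.0, -0.002, 0.004]
contact_force: [-0.6, -0.3, -0.2]
gripper_width: 0.24
t 6.1 pos [ 0.569  -0.1302  0.1176] turn [ 0.001 -0.007 -0.003] shift [-0.0012 -0.0042  0.0271] q7 0.18 F [-0.6 -0.3 -0.2] w 20.5
```

```bash
python3 -m creep '[[[0,-0.007,-0.003,-0.001,-0.003,0.008,0.01],[0,0,0,0,0,0.008,0.01],[0,0,0,0,0,0.006,0.01],[0,0,0,0,0,0,0.01],[0,0,0,0,0,0,0.01]]]'; python3 -c "
from h import *
go(568,-126,90.5,0)"
```

```text
t: 6.52
eef_pos: [0.5688, -0.1279, 0.0948]
tool_rot: [0.0, 1.0, -0.001, 0.001]
contact_force: [0.7, -0.7, -0.9]
gripper_width: 0.241
t 6.52 pos [ 0.5688 -0.1279  0.0948] turn [ 0.001 -0.002 -0.002] shift [-0.0008 -0.0019  0.0043] q7 0.18 F [ 0.7 -0.7 -0.9] w 20.6
```

```bash
python3 -m creep '[[[0,0,0,-0.001,-0.002,0.002,0.01],[0,0,0,0,0,0.002,0.01],[0,0,0,0,0,0.0015,0.01],[0,0,0,0,0,0.001,0.01]]]'; python3 -c "
from h import *
go(568,-126,90.5,0)"
```

```text
t: 6.85
eef_pos: [0.5682, -0.1255, 0.0892]
tool_rot: [0.0, 1.0, -0.001, 0.001]
contact_force: [-6.3, 0.4, 21.1]
gripper_width: 0.242
t 6.85 pos [ 0.5682 -0.1255  0.0892] turn [ 0.001 -0.002 -0.001] shift [-0.0002  0.0005 -0.0013] q7 0.18 F [-6.3  0.4 21.1] w 20.7
```

Contact made (21 N up). Relieve slightly, open and back off.

```bash
python3 -m creep '[[[0,0,0,0,0,-0.0006,0.01],[0,0,0,0,0,0,0.035],[0,0,0,0,0,0,0.04],[0,0,0,0,0,0,0.045],[0,0,0,0,0,-0.02,0.045],[0,0,0,0,0,-0.035,0.045],[0,0,0,0,0,-0.035,0.06],[0,0,0,0,-0.02,-0.035,0.06],[0,0,0,0,-0.02,-0.035,0.06],[0,0,0,0,0,0,0.06]]]'; python3 -c "
from h import *
go(529.4,277.2,200,61.7); snap('wrist','w5')"
```

```text
t: 7.68
eef_pos: [0.5668, -0.0851, 0.2541]
tool_rot: [0.0, 1.0, -0.002, -0.002]
contact_force: [1.7, 0.7, -0.7]
gripper_width: 0.7
t 7.68 pos [ 0.5668 -0.0851  0.2541] turn [-1.000e-03  3.000e-03 -1.081e+00] shift [-0.0388 -0.3621  0.0541] q7 0.08 F [ 1.7  0.7 -0.7] w 59.7
```

View pics/w5.png

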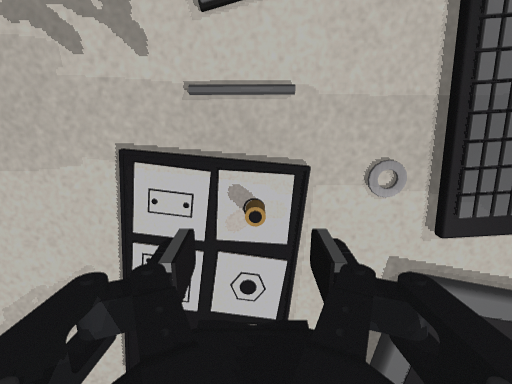

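```bash
python3 -m creep '[[[0,0,0,-0.004,-0.03,0,0.06],[0,0,0,-0.004,-0.038,0,0.06],[0,0,0,-0.004,-0.038,0,0.06],[0,0,0,-0.004,-0.038,0,0.06],[0,0,0,-0.004,-0.038,0,0.06],[0,0,0,-0.004,-0.038,0,0.06],[0,0,0,-0.004,-0.038,0,0.06],[0,0,0,-0.004,-0.038,0,0.06],[0,0,0,-0.004,-0.038,0,0.06],[0,0,0,0,0,0,0.06],[0,0,-0.12,0,0,0,0.06],[0,0,-0.12,0,0,0,0.06],[0,0,-0.12,0,0,0,0.06],[0,0,-0.12,0,0,0,0.06],[0,0,-0.12,0,0,0,0.06],[0,0,-0.12,0,0,0,0.06],[0,0,-0.12,0,0,0,0.06],[0,0,-0.12,0,0,0,0.06],[0,0,0,0,0,0,0.06],[0,0,0,0,0,0,0.06]]]'; python3 -c "
from h import *
go(529.4,277.2,200,61.7); snap('wrist','w6')"
```

```text
t: 9.4
eef_pos: [0.5249, 0.2486, 0.2241]
tool_rot: [0.0, 0.884, 0.468, -0.019]
contact_force: [0.4, 1.2, 0.3]
gripper_width: 0.7
t 9.4 pos [0.5249 0.2486 0.2241] turn [-0.019  0.034 -0.104] shift [ 0.027  -0.0119  0.0234] q7 0.33 F [0.4 1.2 0.3] w 59.8
```

View pics/w6.png

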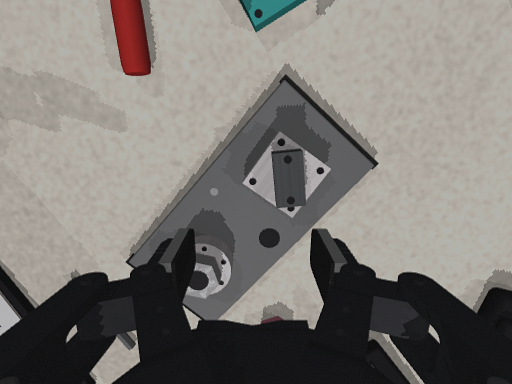

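```bash
cat >> h.py <<'E'
def top(name,xy,rad,lo,hi,zt):
    d=load(name); W=cloud(d); m=((W[...,2]>lo)&(W[...,2]<hi)&(np.hypot(W[...,0]-xy[0]/1000,W[...,1]-xy[1]/1000)<rad/1000)).astype(np.uint8)
    n,l,st,c=cv2.connectedComponentsWithStats(m); i=1+np.argmax(st[1:,4]); ys,xs=np.where(l==i)
    P=(ray(d,np.c_[xs,ys],zt)[:,:2]*1000).astype(np.float32); r=cv2.minAreaRect(P); ce,ra=cv2.minEnclosingCircle(P)
    print(name,len(P),"pix",c[i].round(),"rect",np.round(r[0],1),np.round(r[1],1),round(r[2],1),"circ",np.round(ce,1),round(ra,1))
E
python3 -c "
from h import *
top('w6',(529,277),40,.044,.062,.052)
top('w5',(568,-127),25,.025,.045,.036)"
python3 -m creep '[[[-0.01,0.017,-0.05,0.013,-0.006,0.01,0.06],[-0.009,0.017,-0.05,0.013,-0.006,0.013,0.06],[0,0,0,0,0,0.01,0.06],[0,0,0,0,0,0.01,0.06],[0,0,0,0,0,0.01,0.06],[0,0,0,0,0,0,0.06],[0,0,0,0,0,0,0.06]]]'; python3 -c "
from h import *
go(529.4,277.2,112,61.7)"
```

```text
w6 1720 pix [289. 178.] rect [528.9 277.4] [26.2 49.4] 61.9 circ [528.9 277.4] 27.5
w5 390 pix [255. 214.] rect [ 569.3 -124.2] [24.8 21.3] 89.8 circ [ 569.3 -124.5] 12.9
t: 10.03
eef_pos: [0.5291, 0.2731, 0.1656]
tool_rot: [0.001, 0.864, 0.503, -0.002]
contact_force: [-0.2, 0.3, 0.5]
gripper_width: 0.703
t 10.03 pos [0.5291 0.2731 0.1656] turn [ 0.001  0.004 -0.022] shift [ 0.0039 -0.0018  0.0536] q7 0.34 F [-0.2  0.3  0.5] w 60.0
```

```bash
python3 -m creep '[[[0,0.004,-0.02,0.003,-0.002,0.015,0.05],[0,0,0,0,0,0.015,0.05],[0,0,0,0,0,0.012,0.05],[0,0,0,0,0,0,0.05],[0,0,0,0,0,0,0.05]]]'; python3 -c "
from h import *
go(529.1,277.3,112,61.8)"
```

```text
t: 10.45
eef_pos: [0.5309, 0.2748, 0.124]
tool_rot: [0.001, 0.861, 0.509, 0.001]
contact_force: [0.6, 0.5, 0.1]
gripper_width: 0.585
t 10.45 pos [0.5309 0.2748 0.124 ] turn [ 0.003 -0.001 -0.01 ] shift [ 0.0013 -0.0028  0.012 ] q7 0.33 F [0.6 0.5 0.1] w 49.9
```

```bash
python3 -m creep '[[[0,0,-0.01,0.0015,-0.0028,0.006,0.045],[0,0,0,0,0,0.005,0.04],[0,0,0,0,0,0,0.04]]]'; python3 -c "
from h import *
go(529.1,277.3,112,61.8);snap('wrist','w7')"
```

```text
t: 10.7
eef_pos: [0.5301, 0.2777, 0.1138]
tool_rot: [0.001, 0.858, 0.513, 0.002]
contact_force: [0.5, -0.5, -0.3]
gripper_width: 0.475
t 10.7 pos [0.5301 0.2777 0.1138] turn [ 0.005 -0.003 -0.001] shift [-0.0008 -0.0007  0.0018] q7 0.33 F [ 0.5 -0.5 -0.3] w 40.6
```

View pics/w7.png

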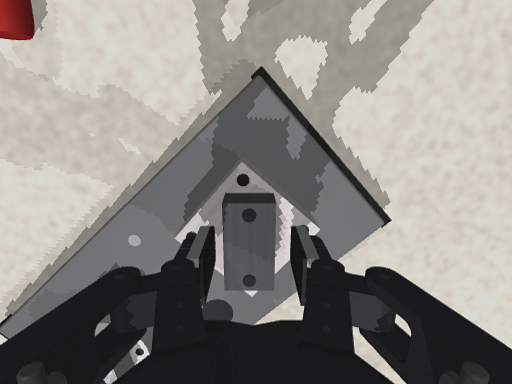

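Clamp centred between the pads (249,245). Close and lift.

```bash
python3 -m creep '[[[0.004,-0.003,0,-0.0006,-0.0006,0.001,0.03],[0,0,0,0,0,0,0.015],[0,0,0,0,0,0,0.015],[0,0,0,0,0,0,0.015],[0,0,0,0,0,0,0.015]]]' 50; python3 -c "
from h import *
go(529.1,277.3,112,61.8)"
```

```text
t: 11.17
eef_pos: [0.5297, 0.2781, 0.1143]
tool_rot: [0.0, 0.858, 0.513, 0.001]
contact_force: [-0.8, -0.2, -1.2]
gripper_width: 0.285
t 11.17 pos [0.5297 0.2781 0.1143] turn [ 0.001 -0.001 -0.   ] shift [-0.001  -0.0001  0.0023] q7 0.33 F [-0.8 -0.2 -1.2] w 24.3
```

```bash
python3 -m creep '[[[0,0,0,0,0,-0.005,0.015],[0,0,0,0,0,-0.01,0.015],[0,0,0,0,0,-0.02,0.015],[0,0,-0.05,0,0,-0.025,0.015],[0,0,-0.1,0,0,-0.025,0.015],[0,0,-0.1,0,0,-0.015,0.015],[0,0,-0.1,0,0,-0.01,0.015],[0,0,0,0,0,0,0.015],[0,0,0,0,0,0,0.015]]]'; python3 -c "
from h import *
go(472,-120,220,82.4)"
```

```text
t: 11.92
eef_pos: [0.5288, 0.2776, 0.2343]
tool_rot: [0.001, 0.751, 0.66, 0.001]
contact_force: [-0.5, -0.8, -2.3]
gripper_width: 0.288
t 11.92 pos [0.5288 0.2776 0.2343] turn [ 0.003 -0.     0.003] shift [-0.4016 -0.005   0.0143] q7 0.7 F [-0.5 -0.8 -2.3] w 24.6
```

```bash
python3 -m creep '[[[0,0,0,-0.03,0,0,0.015],[0,0,0,-0.036,0,0,0.015],[0,0,0,-0.036,0,0,0.015],[0,0,0,-0.036,0,0,0.015],[0,0,0,-0.036,0,0,0.015],[0,0,0,-0.036,0,0,0.015],[0,0,0,-0.036,0,0,0.015],[0,0,0,-0.036,0,0,0.015],[0,0,0,-0.036,0,0,0.015],[0,0,0,-0.036,0,0,0.015],[0,0,0,-0.02,0,0,0.015],[0,0,0,0,0,0,0.015],[0,0,0,0,0,0,0.015]]]'; python3 -c "
from h import *
go(472,-120,130,82.4)"
```

```text
t: 13.0
eef_pos: [0.4662, -0.1071, 0.2254]
tool_rot: [-0.005, 0.764, 0.645, -0.002]
contact_force: [0.5, 0.9, -1.4]
gripper_width: 0.286
t 13.0 pos [ 0.4662 -0.1071  0.2254] turn [-0.01  -0.003 -0.037] shift [-0.012   0.0088  0.0952] q7 1.43 F [ 0.5  0.9 -1.4] w 24.4
```

```bash
python3 -m creep '[[[-0.005,-0.003,-0.02,-0.006,0.005,0.01,0.015],[-0.005,0,-0.017,-0.006,0.003,0.02,0.015],[0,0,0,0,0,0.025,0.015],[0,0,0,0,0,0.02,0.015],[0,0,0,0,0,0.01,0.015],[0,0,0,0,0,0,0.015],[0,0,0,0,0,0,0.015]]]'; python3 -c "
from h import *
go(472,-120,90.3,82.4)"
```

```text
t: 13.58
eef_pos: [0.4741, -0.1123, 0.1361]
tool_rot: [-0.001, 0.753, 0.658, 0.002]
contact_force: [-0.1, -0.7, 0.3]
gripper_width: 0.286
t 13.58 pos [ 0.4741 -0.1123  0.1361] turn [ 0.001 -0.004 -0.001] shift [-0.0081 -0.0011  0.0457] q7 1.42 F [-0.1 -0.7  0.3] w 24.4
```

```bash
python3 -m creep '[[[0,-0.004,0,-0.006,-0.001,0.01,0.015],[0,0,0,0,0,0.012,0.015],[0,0,0,0,0,0.012,0.015],[0,0,0,0,0,0.006,0.015],[0,0,0,0,0,0,0.015],[0,0,0,0,0,0,0.015]]]'; python3 -c "
from h import *
go(472,-120,90.3,82.4)"
```

```text
t: 14.08
eef_pos: [0.4751, -0.1169, 0.0964]
tool_rot: [0.003, 0.752, 0.659, 0.002]
contact_force: [-0.9, 0.1, -0.6]
gripper_width: 0.289
t 14.08 pos [ 0.4751 -0.1169  0.0964] turn [0.007 0.001 0.   ] shift [-0.0035 -0.0027  0.0061] q7 1.4 F [-0.9  0.1 -0.6] w 24.7
```

```bash
python3 -m creep '[[[0.006,0,0,-0.004,-0.0035,0.002,0.015],[0,0,0,0,0,0.002,0.015],[0,0,0,0,0,0.0015,0.015],[0,0,0,0,0,0,0.015]]]'; python3 -c "
from h import *
go(472,-120,90.3,82.4)"
```

```text
t: 14.42
eef_pos: [0.4717, -0.1212, 0.0922]
tool_rot: [0.002, 0.753, 0.658, 0.001]
contact_force: [-0.2, -0.5, -1.3]
gripper_width: 0.29
t 14.42 pos [ 0.4717 -0.1212  0.0922] turn [ 0.004  0.001 -0.001] shift [0.0013 0.0001 0.0019] q7 1.4 F [-0.2 -0.5 -1.3] w 24.7
```

```bash
python3 -m creep '[[[0.003,0,0,0.001,0,0.0015,0.015],[0,0,0,0,0,0.0015,0.015],[0,0,0,0,0,0.001,0.015]]]'; python3 -c "
from h import *
go(472,-120,90.3,82.4)"
```

```text
t: 14.67
eef_pos: [0.4723, -0.1204, 0.0895]
tool_rot: [0.001, 0.753, 0.658, 0.0]
contact_force: [-9.1, 1.4, 28.8]
gripper_width: 0.287
t 14.67 pos [ 0.4723 -0.1204  0.0895] turn [ 0.002  0.001 -0.001] shift [ 0.0003 -0.0004 -0.0008] q7 1.4 F [-9.1  1.4 28.8] w 24.5
```

```bash
python3 -m creep '[[[0,0,0,0,0,-0.0008,0.015],[0,0,0,0,0,0,0.035],[0,0,0,0,0,0,0.045],[0,0,0,0,0,0,0.05],[0,0,0,0,0,-0.02,0.05],[0,0,0,0,0,-0.035,0.05],[0,0,0,0,0,-0.035,0.06],[0,0,0,0.02,0,-0.035,0.06],[0,0,0,0.02,0,-0.01,0.06],[0,0,0,0,0,0,0.06]]]'; python3 -c "
from h import *
go(563.4,153.8,220,73.2); snap('wrist','w8')"
```

```text
t: 15.5
eef_pos: [0.4772, -0.0795, 0.2298]
tool_rot: [-0.001, 0.754, 0.657, -0.001]
contact_force: [-0.3, 0.9, 0.2]
gripper_width: 0.702
t 15.5 pos [ 0.4772 -0.0795  0.2298] turn [-0.002  0.     0.157] shift [0.2429 0.0538 0.0096] q7 1.39 F [-0.3  0.9  0.2] w 59.9
```

View pics/w8.png

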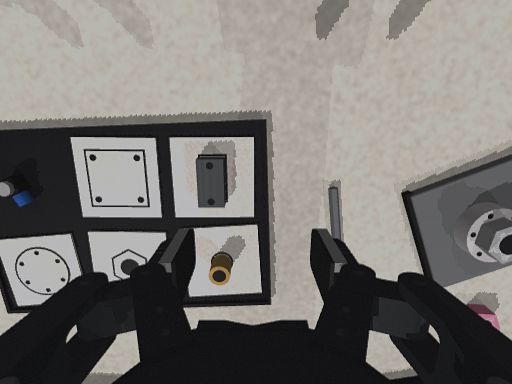

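Clamp (211,180) and bush (220,270) stand on their cards. Next the nut.

```bash
python3 -c "
from h import *
top('w8',(472,-120),40,.02,.036,.028)"
python3 -m creep '[[[0,0,0,0.03,0.007,0,0.06],[0,0,0,0.034,0.008,0,0.06],[0,0,0,0.034,0.008,0,0.06],[0,0,0,0.034,0.008,0,0.06],[0,0,0,0.034,0.008,0,0.06],[0,0,0,0.034,0.008,0,0.06],[0,0,0,0.01,0.002,0,0.06],[0,0,0.07,0,0,0,0.06],[0,0,0.08,0,0,0,0.06],[0,0,0,0,0,0,0.06],[0,0,0,0,0,0,0.06]]]'; python3 -c "
from h import *
go(563.4,153.8,220,73.2); snap('wrist','w9'); top('w9',(563,154),40,.044,.062,.052)"
```

```text
w8 1358 pix [210. 182.] rect [ 472.7 -119.4] [27.1 48. ] 82.3 circ [ 472.7 -119.6] 27.3
t: 16.47
eef_pos: [0.5543, 0.1168, 0.2131]
tool_rot: [-0.003, 0.805, 0.593, -0.011]
contact_force: [-0.5, -0.5, 0.2]
gripper_width: 0.702
t 16.47 pos [0.5543 0.1168 0.2131] turn [-0.018  0.015 -0.008] shift [ 0.0379 -0.0024 -0.0075] q7 0.83 F [-0.5 -0.5  0.2] w 59.9
w9 1678 pix [299. 193.] rect [562.7 152.9] [36.5 41.5] 74.0 circ [562.3 152.8] 21.4
```

View pics/w9.png

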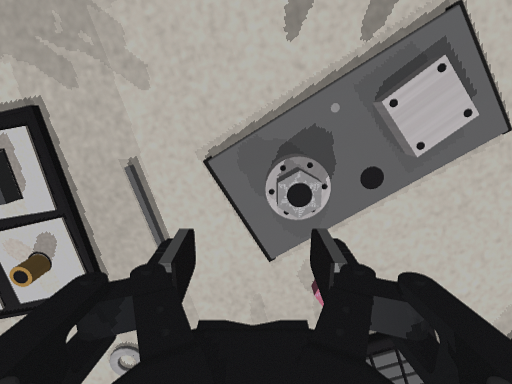

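Clamp placed within 1 mm. The nut is at (299,193) in this view with flats along the jaw direction.

```bash
python3 -m creep '[[[-0.009,0.008,-0.007,0.019,-0.001,0.01,0.06],[-0.009,0.007,0,0.018,-0.001,0.015,0.06],[0,0,0,0,0,0.015,0.06],[0,0,0,0,0,0.015,0.06],[0,0,0,0,0,0.015,0.06],[0,0,0,0,0,0,0.06],[0,0,0,0,0,0,0.06]]]'; python3 -c "
from h import *
go(563,153.4,112,73.5)"
```

```text
t: 17.1
eef_pos: [0.5638, 0.146, 0.1385]
tool_rot: [0.001, 0.802, 0.597, -0.001]
contact_force: [0.0, 0.6, -0.5]
gripper_width: 0.702
t 17.1 pos [0.5638 0.146  0.1385] turn [ 0.001  0.003 -0.002] shift [ 0.0069 -0.0029  0.0265] q7 0.75 F [ 0.   0.6 -0.5] w 59.9
```

```bash
python3 -m creep '[[[0,0.003,0,0.007,-0.003,0.004,0.06],[0,0,0,0,0,0.01,0.055],[0,0,0,0,0,0.008,0.055],[0,0,0,0,0,0,0.055],[0,0,0,0,0,0,0.055]]]'; python3 -c "
from h import *
go(563,153.4,112,73.5)"
```

```text
t: 17.52
eef_pos: [0.5642, 0.1531, 0.1168]
tool_rot: [0.001, 0.802, 0.597, 0.002]
contact_force: [-0.2, 0.0, -0.4]
gripper_width: 0.645
t 17.52 pos [0.5642 0.1531 0.1168] turn [ 0.004 -0.002 -0.002] shift [-0.0001 -0.0012  0.0048] q7 0.73 F [-0.2  0.  -0.4] w 55.1
```

```bash
python3 -m creep '[[[0.003,-0.002,0,0,-0.0012,0.003,0.05],[0,0,0,0,0,0.003,0.03],[0,0,0,0,0,0,0.025],[0,0,0,0,0,0,0.025],[0,0,0,0,0,0,0.025],[0,0,0,0,0,0,0.025]]]' 50; python3 -c "
from h import *
go(563,153.4,112,73.5);snap('wrist','w10')"
```

```text
t: 18.02
eef_pos: [0.5635, 0.1536, 0.1109]
tool_rot: [0.001, 0.802, 0.597, 0.001]
contact_force: [-0.7, -0.1, -0.1]
gripper_width: 0.409
t 18.02 pos [0.5635 0.1536 0.1109] turn [ 0.002 -0.    -0.002] shift [-0.0003 -0.0004 -0.0011] q7 0.73 F [-0.7 -0.1 -0.1] w 35.0
```

View pics/w10.png

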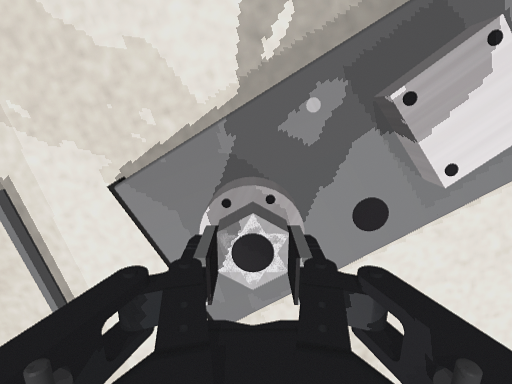

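Nut gripped on its flats. Lift, turn by 8°.

```bash
python3 -m creep '[[[0,0,0,0,0,-0.005,0.025],[0,0,0,0,0,-0.01,0.025],[0,0,0,0,0,-0.02,0.025],[0,0,-0.07,0,0,-0.025,0.025],[0,0,-0.07,0,0,-0.025,0.025],[0,0,0,0,0,-0.015,0.025],[0,0,0,0,0,0,0.025],[0,0,0,0,0,0,0.025]]]'; python3 -c "
from h import *
go(560,-228.5,210,81.5)"
```

```text
t: 18.73
eef_pos: [0.5623, 0.1533, 0.2188]
tool_rot: [0.001, 0.756, 0.655, -0.0]
contact_force: [0.4, -0.2, -1.4]
gripper_width: 0.402
t 18.73 pos [0.5623 0.1533 0.2188] turn [0.001 0.001 0.005] shift [-0.3782  0.0523  0.0094] q7 0.91 F [ 0.4 -0.2 -1.4] w 34.4
```

```bash
python3 -m creep '[[[0,0,0,-0.03,0.004,0,0.025],[0,0,0,-0.035,0.005,0,0.025],[0,0,0,-0.035,0.005,0,0.025],[0,0,0,-0.035,0.005,0,0.025],[0,0,0,-0.035,0.005,0,0.025],[0,0,0,-0.035,0.005,0,0.025],[0,0,0,-0.035,0.005,0,0.025],[0,0,0,-0.035,0.005,0,0.025],[0,0,0,-0.035,0.005,0,0.025],[0,0,0,-0.03,0.004,0,0.025],[0,0,0,0,0,0,0.025],[0,0,0,0,0,0,0.025]]]'; python3 -c "
from h import *
go(560,-228.5,130,81.5)"
```

```text
t: 19.73
eef_pos: [0.5553, -0.2028, 0.2065]
tool_rot: [-0.005, 0.755, 0.655, -0.004]
contact_force: [0.7, 0.8, -0.8]
gripper_width: 0.406
t 19.73 pos [ 0.5553 -0.2028  0.2065] turn [-0.014 -0.     0.007] shift [-0.0249  0.0093  0.0764] q7 1.57 F [ 0.7  0.8 -0.8] w 34.6
```

```bash
python3 -m creep '[[[-0.007,0,0.003,-0.013,0.005,0.008,0.025],[-0.006,0,0.003,-0.012,0.004,0.015,0.025],[0,0,0,0,0,0.02,0.025],[0,0,0,0,0,0.018,0.025],[0,0,0,0,0,0.01,0.025],[0,0,0,0,0,0,0.025],[0,0,0,0,0,0,0.025]]]'; python3 -c "
from h import *
go(560,-228.5,86.9,81.5)"
```

```text
t: 20.32
eef_pos: [0.5604, -0.2286, 0.1269]
tool_rot: [-0.002, 0.756, 0.654, -0.001]
contact_force: [0.4, -0.2, -0.9]
gripper_width: 0.405
t 20.32 pos [ 0.5604 -0.2286  0.1269] turn [-0.003 -0.001  0.004] shift [ 0.     -0.0003  0.04  ] q7 1.58 F [ 0.4 -0.2 -0.9] w 34.6
```

```bash
python3 -m creep '[[[-0.002,0,0.003,0,0,0.01,0.025],[0,0,0,0,0,0.012,0.025],[0,0,0,0,0,0.01,0.025],[0,0,0,0,0,0.003,0.025],[0,0,0,0,0,0,0.025],[0,0,0,0,0,0,0.025]]]'; python3 -c "
from h import *
go(560,-228.5,86.9,81.5)"
```

```text
t: 20.82
eef_pos: [0.5621, -0.2273, 0.0902]
tool_rot: [0.0, 0.756, 0.654, 0.001]
contact_force: [0.5, -0.0, -1.8]
gripper_width: 0.408
t 20.82 pos [ 0.5621 -0.2273  0.0902] turn [ 0.002 -0.001  0.004] shift [-0.0015 -0.0019  0.0033] q7 1.56 F [ 0.5 -0.  -1.8] w 34.9
```

```bash
python3 -m creep '[[[0.001,0,0,-0.0016,-0.002,0.0015,0.025],[0,0,0,0,0,0.0015,0.025],[0,0,0,0,0,0.0015,0.025]]]'; python3 -c "
from h import *
go(560,-228.5,86.9,81.5)"
```

```text
t: 21.07
eef_pos: [0.5605, -0.2289, 0.0869]
tool_rot: [0.001, 0.756, 0.654, 0.001]
contact_force: [-5.2, 3.4, 20.0]
gripper_width: 0.409
t 21.07 pos [ 0.5605 -0.2289  0.0869] turn [ 0.003 -0.001  0.004] shift [ 0.0003 -0.0006 -0.    ] q7 1.56 F [-5.2  3.4 20. ] w 34.9
```

```bash
python3 -m creep '[[[0,0,0,0,0,-0.0006,0.025],[0,0,0,0,0,0,0.04],[0,0,0,0,0,0,0.05],[0,0,0,0,0,0,0.055],[0,0,0,0,0,-0.02,0.055],[0,0,0,0,0,-0.035,0.055],[0,0,0,0.01,0,-0.035,0.06],[0,0,0,0.03,0,-0.035,0.07],[0,0,0,0.035,0,-0.01,0.08],[0,0,0,0.035,0,0,0.085],[0,0,0,0.02,0,0,0.085],[0,0,0,0,0,0,0.085],[0,0,0,0,0,0,0.085]]]'; python3 -c "
from h import *
go(528.8,276.3,220,110.6); go(528.8,276.3,220,81.5); snap('wrist','w11'); top('w11',(560,-228),40,.02,.036,.028)"
```

```text
t: 22.15
eef_pos: [0.5807, -0.1002, 0.2293]
tool_rot: [0.003, 0.759, 0.652, 0.004]
contact_force: [0.1, -1.2, 0.3]
gripper_width: 0.997
t 22.15 pos [ 0.5807 -0.1002  0.2293] turn [ 0.01   0.002 -0.511] shift [ 0.3644 -0.1081  0.0086] q7 1.37 F [ 0.1 -1.2  0.3] w 85.1
t 22.15 pos [ 0.5807 -0.1002  0.2293] turn [ 0.01  -0.001 -0.003] shift [ 0.3644 -0.1081  0.0086] q7 1.37 F [ 0.1 -1.2  0.3] w 85.1
w11 1329 pix [119. 179.] rect [ 561.  -226.9] [36.  45.1] 21.7 circ [ 561.3 -226.8] 22.6
```

View pics/w11.png

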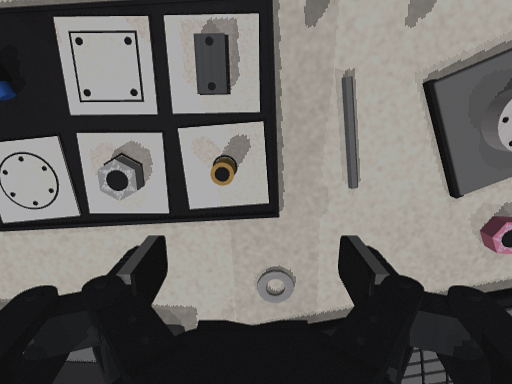

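Nut (118,178) sits on its outline. On to the flange.

```bash
python3 -m creep '[[[0,0,0,0.03,-0.009,0,0.085],[0,0,0,0.034,-0.01,0,0.085],[0,0,0,0.034,-0.01,0,0.085],[0,0,0,0.034,-0.01,0,0.085],[0,0,0,0.034,-0.01,0,0.085],[0,0,0,0.034,-0.01,0,0.085],[0,0,0,0.034,-0.01,0,0.085],[0,0,0,0.034,-0.01,0,0.085],[0,0,0,0.03,-0.009,0,0.085],[0,0,0,0.02,-0.008,0,0.085],[0,0,0,0,0,0,0.085],[0,0,-0.12,0,0,0,0.085],[0,0,-0.12,0,0,0,0.085],[0,0,-0.12,0,0,0,0.085],[0,0,-0.12,0,0,0,0.085],[0,0,0,0,0,0,0.085],[0,0,0,0,0,0,0.085]]]'; python3 -c "
from h import *
go(528.8,276.3,150,110.6); snap('wrist','w12'); top('w12',(528,276),45,.026,.042,.034)"
```

```text
t: 23.62
eef_pos: [0.5433, 0.2078, 0.2179]
tool_rot: [0.006, 0.594, 0.805, -0.007]
contact_force: [0.8, 0.7, 0.1]
gripper_width: 0.992
t 23.62 pos [0.5433 0.2078 0.2179] turn [-0.006  0.018 -0.06 ] shift [0.0709 0.0066 0.0666] q7 1.18 F [0.8 0.7 0.1] w 84.7
w12 4130 pix [332. 192.] rect [528.1 275.5] [59.8 59.4] 20.3 circ [528.4 275.4] 41.3
```

View pics/w12.png

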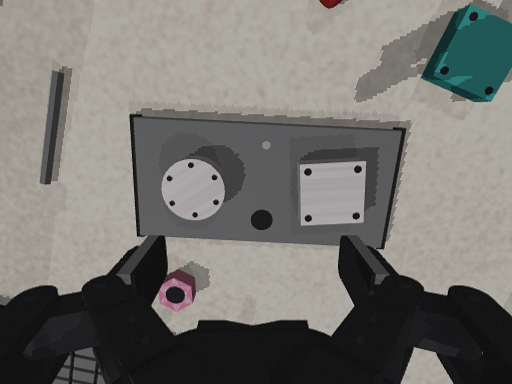

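Both bottom parts are bare now: flange at (333,193), housing at (194,189). Approach the flange.

```bash
python3 -m creep '[[[-0.003,0.009,-0.03,0.025,0.002,0.01,0.085],[-0.003,0.009,-0.03,0.03,0.003,0.01,0.085],[0,0,0,0.013,0,0.015,0.085],[0,0,0,0,0,0.015,0.085],[0,0,0,0,0,0.01,0.085],[0,0,0,0,0,0,0.085],[0,0,0,0,0,0,0.085]]]'; python3 -c "
from h import *
go(528.5,275.9,92,110.5)"
```

```text
t: 24.25
eef_pos: [0.5305, 0.2689, 0.1547]
tool_rot: [0.002, 0.581, 0.814, -0.0]
contact_force: [-0.7, -0.5, 0.5]
gripper_width: 0.996
t 24.25 pos [0.5305 0.2689 0.1547] turn [ 0.002  0.004 -0.027] shift [0.0075 0.0003 0.0626] q7 1.07 F [-0.7 -0.5  0.5] w 85.1
```

```bash
python3 -m creep '[[[0,0.004,-0.027,0.0075,0,0.01,0.085],[0,0,0,0,0,0.015,0.085],[0,0,0,0,0,0.015,0.085],[0,0,0,0,0,0.01,0.085],[0,0,0,0,0,0.005,0.085],[0,0,0,0,0,0,0.085],[0,0,0,0,0,0,0.085]]]'; python3 -c "
from h import *
go(528.5,275.9,88,110.5)"
```

```text
t: 24.83
eef_pos: [0.5314, 0.2757, 0.0994]
tool_rot: [0.002, 0.571, 0.821, 0.004]
contact_force: [-0.1, -0.3, 0.2]
gripper_width: 0.999
t 24.83 pos [0.5314 0.2757 0.0994] turn [ 0.009 -0.001 -0.002] shift [ 0.0012 -0.0027  0.0114] q7 1.05 F [-0.1 -0.3  0.2] w 85.3
```

```bash
python3 -m creep '[[[0.008,0,0,0.001,-0.0027,0.005,0.085],[0,0,0,0,0,0.005,0.08],[0,0,0,0,0,0.001,0.075],[0,0,0,0,0,0,0.07]]]'; python3 -c "
from h import *
go(528.5,275.9,88,110.5);snap('wrist','w13')"
```

```text
t: 25.17
eef_pos: [0.5293, 0.2762, 0.0893]
tool_rot: [0.0, 0.571, 0.821, 0.002]
contact_force: [-0.2, 0.2, -0.6]
gripper_width: 0.82
t 25.17 pos [0.5293 0.2762 0.0893] turn [ 0.003 -0.001 -0.003] shift [-0.     -0.0009  0.0013] q7 1.04 F [-0.2  0.2 -0.6] w 70.1
```

View pics/w13.png

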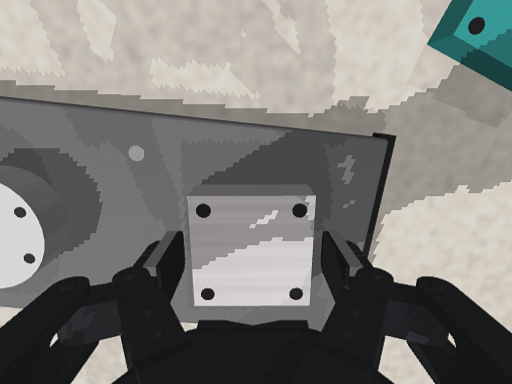

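Flange (251,250) is square between the open pads. Close.

```bash
python3 -m creep '[[[0.002,0,-0.002,0,-0.0009,0.001,0.065],[0,0,0,0,0,0.001,0.05],[0,0,0,0,0,0,0.045],[0,0,0,0,0,0,0.045],[0,0,0,0,0,0,0.045],[0,0,0,0,0,0,0.045]]]' 60; python3 -c "
from h import *
go(528.5,275.9,88,110.5)"
```

```text
t: 25.72
eef_pos: [0.5286, 0.2759, 0.0884]
tool_rot: [0.0, 0.57, 0.822, 0.001]
contact_force: [0.3, 0.2, -0.0]
gripper_width: 0.664
t 25.72 pos [0.5286 0.2759 0.0884] turn [ 0.001 -0.001 -0.   ] shift [-0.     -0.0001  0.0004] q7 1.04 F [ 0.3  0.2 -0. ] w 56.7
```

```bash
python3 -m creep '[[[0,0,0,0,0,-0.005,0.045],[0,0,0,0,0,-0.01,0.045],[0,0,0,0,0,-0.02,0.045],[0,0,0.06,0,0,-0.025,0.045],[0,0,0.11,0,0,-0.025,0.045],[0,0,0.11,0,0,-0.015,0.045],[0,0,0.11,0,0,-0.01,0.045],[0,0,0.08,0,0,0,0.045],[0,0,0,0,0,0,0.045],[0,0,0,0,0,0,0.045]]]'; python3 -c "
from h import *
go(459.4,-216.5,205,81.7)"
```

```text
t: 26.55
eef_pos: [0.5276, 0.2758, 0.2093]
tool_rot: [-0.001, 0.752, 0.659, 0.001]
contact_force: [0.4, 0.9, -0.7]
gripper_width: 0.667
t 26.55 pos [0.5276 0.2758 0.2093] turn [ 0.    -0.004  0.014] shift [-0.497  -0.0031  0.0025] q7 0.69 F [ 0.4  0.9 -0.7] w 56.9
```

```bash
python3 -m creep '[[[0,0,0.007,-0.03,0,0,0.045],[0,0,0.005,-0.036,0,0,0.045],[0,0,0,-0.036,0,0,0.045],[0,0,0,-0.036,0,0,0.045],[0,0,0,-0.036,0,0,0.045],[0,0,0,-0.036,0,0,0.045],[0,0,0,-0.036,0,0,0.045],[0,0,0,-0.036,0,0,0.045],[0,0,0,-0.036,0,0,0.045],[0,0,0,-0.036,0,0,0.045],[0,0,0,-0.036,0,0,0.045],[0,0,0,-0.036,0,0,0.045],[0,0,0,-0.025,0,0,0.045],[0,0,0,-0.02,0,0,0.045],[0,0,0,0,0,0,0.045],[0,0,0,0,0,0,0.045]]]'; python3 -c "
from h import *
go(459.4,-216.5,130,81.7)"
```

```text
t: 27.88
eef_pos: [0.4628, -0.2097, 0.2026]
tool_rot: [-0.006, 0.739, 0.674, 0.001]
contact_force: [0.3, 0.3, -2.3]
gripper_width: 0.663
t 27.88 pos [ 0.4628 -0.2097  0.2026] turn [-0.009 -0.009  0.054] shift [-0.0077 -0.0022  0.0725] q7 1.7 F [ 0.3  0.3 -2.3] w 56.6
```

```bash
python3 -m creep '[[[-0.005,-0.005,0.03,-0.004,-0.001,0.01,0.045],[-0.004,-0.004,0.024,-0.003,-0.001,0.015,0.045],[0,0,0,0,0,0.018,0.045],[0,0,0,0,0,0.018,0.045],[0,0,0,0,0,0.01,0.045],[0,0,0,0,0,0,0.045],[0,0,0,0,0,0,0.045]]]'; python3 -c "
from h import *
go(459.4,-216.5,84.4,81.7)"
```

```text
t: 28.47
eef_pos: [0.4617, -0.2104, 0.1293]
tool_rot: [-0.001, 0.751, 0.66, 0.001]
contact_force: [-0.1, -0.2, -2.4]
gripper_width: 0.662
t 28.47 pos [ 0.4617 -0.2104  0.1293] turn [ 0.001 -0.003  0.015] shift [-0.0065 -0.0015  0.0449] q7 1.63 F [-0.1 -0.2 -2.4] w 56.5
```

```bash
python3 -m creep '[[[0,-0.003,0.012,-0.006,-0.001,0.01,0.045],[0,0,0,0,0,0.012,0.045],[0,0,0,0,0,0.012,0.045],[0,0,0,0,0,0.005,0.045],[0,0,0,0,0,0,0.045],[0,0,0,0,0,0,0.045]]]'; python3 -c "
from h import *
go(459.4,-216.5,84.4,81.7)"
```

```text
t: 28.97
eef_pos: [0.4626, -0.2174, 0.0912]
tool_rot: [0.003, 0.755, 0.656, 0.002]
contact_force: [-0.3, -0.3, -1.2]
gripper_width: 0.658
t 28.97 pos [ 0.4626 -0.2174  0.0912] turn [0.008 0.002 0.004] shift [ 0.0004 -0.0033  0.0068] q7 1.61 F [-0.3 -0.3 -1.2] w 56.2
```

```bash
python3 -m creep '[[[0.007,0,0.003,0.0004,-0.0033,0.002,0.045],[0,0,0,0,0,0.002,0.045],[0,0,0,0,0,0.002,0.045],[0,0,0,0,0,0,0.045]]]'; python3 -c "
from h import *
go(459.4,-216.5,84.4,81.7)"
```

```text
t: 29.3
eef_pos: [0.4601, -0.217, 0.0866]
tool_rot: [0.002, 0.756, 0.654, 0.0]
contact_force: [-0.4, 0.7, -1.2]
gripper_width: 0.662
t 29.3 pos [ 0.4601 -0.217   0.0866] turn [0.003 0.003 0.   ] shift [ 0.0004 -0.0008  0.0022] q7 1.61 F [-0.4  0.7 -1.2] w 56.5
```

```bash
python3 -m creep '[[[0.003,0.003,0,0.0004,-0.0008,0.0015,0.045],[0,0,0,0,0,0.0015,0.045],[0,0,0,0,0,0.0008,0.045]]]'; python3 -c "
from h import *
go(459.4,-216.5,84.4,81.7)"
```

```text
t: 29.55
eef_pos: [0.4596, -0.2166, 0.0843]
tool_rot: [0.0, 0.756, 0.654, 0.0]
contact_force: [-5.2, 0.9, 19.2]
gripper_width: 0.662
t 29.55 pos [ 0.4596 -0.2166  0.0843] turn [ 0. -0. -0.] shift [ 0.0001 -0.0002 -0.0001] q7 1.61 F [-5.2  0.9 19.2] w 56.5
```

```bash
python3 -m creep '[[[0,0,0,0,0,-0.0005,0.045],[0,0,0,0,0,0,0.065],[0,0,0,0,0,0,0.075],[0,0,0,0,0,0,0.078],[0,0,0,0,0,-0.02,0.078],[0,0,0,0,0,-0.035,0.08],[0,0,0,0.01,0,-0.035,0.085],[0,0,0,0.03,0,-0.035,0.085],[0,0,0,0.035,0,-0.01,0.085],[0,0,0,0.035,0,0,0.085],[0,0,0,0.02,0,0,0.085],[0,0,0,0,0,0,0.085],[0,0,0,0,0,0,0.085]]]'; python3 -c "
from h import *
go(563.4,154.6,210,81.5); snap('wrist','w14'); top('w14',(460,-216),50,.022,.04,.030)"
```

```text
t: 30.63
eef_pos: [0.4804, -0.0867, 0.2247]
tool_rot: [0.001, 0.758, 0.652, 0.002]
contact_force: [0.4, -0.5, -0.1]
gripper_width: 0.999
t 30.63 pos [ 0.4804 -0.0867  0.2247] turn [ 0.005 -0.002 -0.001] shift [0.251  0.046  0.0154] q7 1.39 F [ 0.4 -0.5 -0.1] w 85.3
w14 3985 pix [113. 179.] rect [ 459.5 -214.6] [61.8 59.2] 81.7 circ [ 459.6 -214.8] 42.0
```

View pics/w14.png

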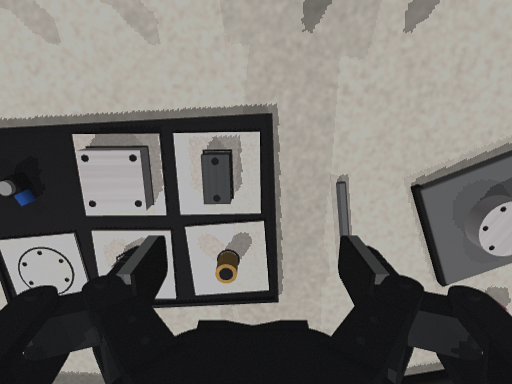

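Flange (112,177) is on its card. Now the housing.

```bash
python3 -m creep '[[[0,0,0,0.03,0.006,0,0.085],[0,0,0,0.034,0.007,0,0.085],[0,0,0,0.034,0.007,0,0.085],[0,0,0,0.034,0.007,0,0.085],[0,0,0,0.034,0.007,0,0.085],[0,0,0,0.034,0.007,0,0.085],[0,0,0,0.02,0.004,0,0.085],[0,0,0,0,0,0,0.085],[0,0,0,0,0,0,0.085]]]'; python3 -c "
from h import *
go(563.4,154.6,140,81.5); snap('wrist','w15'); top('w15',(563,154),40,.026,.042,.034)"
```

```text
t: 31.43
eef_pos: [0.5631, 0.1142, 0.2186]
tool_rot: [0.001, 0.767, 0.642, -0.003]
contact_force: [-0.9, -0.1, 0.3]
gripper_width: 0.994
t 31.43 pos [0.5631 0.1142 0.2186] turn [-0.002  0.006 -0.029] shift [ 0.0403 -0.0067  0.0784] q7 0.94 F [-0.9 -0.1  0.3] w 84.8
w15 3219 pix [296. 178.] rect [562.8 153.7] [57.7 58.9] 83.9 circ [562.6 153.9] 29.7
```

```bash
python3 -m creep '[[[0,0.003,-0.015,0.02,-0.003,0.01,0.085],[0,0.003,-0.014,0.018,-0.003,0.015,0.085],[0,0,0,0,0,0.02,0.085],[0,0,0,0,0,0.02,0.085],[0,0,0,0,0,0.01,0.085],[0,0,0,0,0,0,0.085],[0,0,0,0,0,0,0.085]]]'; python3 -c "
from h import *
go(563,154.2,88,81.5)"
```

```text
t: 32.07
eef_pos: [0.5645, 0.1361, 0.1402]
tool_rot: [0.002, 0.764, 0.645, -0.004]
contact_force: [-0.2, -0.1, 0.1]
gripper_width: 0.996
t 32.07 pos [0.5645 0.1361 0.1402] turn [-0.002  0.008 -0.02 ] shift [ 0.0181 -0.0045  0.0521] q7 0.87 F [-0.2 -0.1  0.1] w 85.1
```

```bash
python3 -m creep '[[[0,0.008,-0.02,0.01,-0.003,0.005,0.085],[0,0,0,0.008,-0.002,0.005,0.085],[0,0,0,0,0,0.01,0.085],[0,0,0,0,0,0.005,0.085],[0,0,0,0,0,0,0.085],[0,0,0,0,0,0,0.085]]]'; python3 -c "
from h import *
go(563,154.2,88,81.5)"
```

```text
t: 32.57
eef_pos: [0.5641, 0.1551, 0.1159]
tool_rot: [0.0, 0.758, 0.653, 0.002]
contact_force: [0.2, -0.7, 0.3]
gripper_width: 0.996
t 32.57 pos [0.5641 0.1551 0.1159] turn [ 0.003 -0.002 -0.001] shift [-0.0011 -0.0011  0.0279] q7 0.85 F [ 0.2 -0.7  0.3] w 85.1
```

```bash
python3 -m creep '[[[0.002,-0.002,0,-0.001,-0.001,0.008,0.085],[0,0,0,0,0,0.01,0.085],[0,0,0,0,0,0.006,0.08],[0,0,0,0,0,0.001,0.075],[0,0,0,0,0,0,0.07]]]'; python3 -c "
from h import *
go(563,154.2,88,81.5);snap('wrist','w16')"
```

```text
t: 32.98
eef_pos: [0.563, 0.1539, 0.0883]
tool_rot: [0.0, 0.758, 0.653, -0.0]
contact_force: [-0.4, -0.6, 0.4]
gripper_width: 0.825
t 32.98 pos [0.563  0.1539 0.0883] turn [ 0.001  0.001 -0.001] shift [ 0.0003 -0.0001  0.0003] q7 0.84 F [-0.4 -0.6  0.4] w 70.4
```

View pics/w16.png

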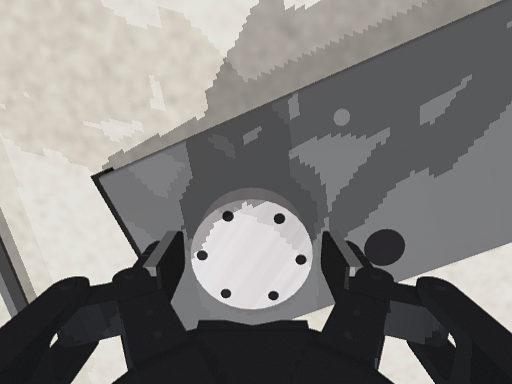

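Housing (251,254) centred between the pads. Close and lift.

```bash
python3 -m creep '[[[0,0,0,0,0,0,0.06],[0,0,0,0,0,0,0.045],[0,0,0,0,0,0,0.045],[0,0,0,0,0,0,0.045],[0,0,0,0,0,0,0.045],[0,0,0,0,0,0,0.045],[0,0,0,0,0,-0.005,0.045]]]' 60; python3 -c "
from h import *
go(563,154.2,88,81.5)"
python3 -m creep '[[[0,0,0,0,0,-0.01,0.045],[0,0,0,0,0,-0.02,0.045],[0,0,0,0,0,-0.025,0.045],[0,0,0,0,0,-0.025,0.045],[0,0,0,0,0,-0.015,0.045],[0,0,0,0,0,0,0.045],[0,0,0,0,0,0,0.045]]]'; python3 -c "
from h import *
go(552.4,-327.7,205,81.5)"
```

```text
t: 33.62
eef_pos: [0.5627, 0.1535, 0.0937]
tool_rot: [0.0, 0.758, 0.652, -0.001]
contact_force: [0.2, 0.1, -0.8]
gripper_width: 0.653
t 33.62 pos [0.5627 0.1535 0.0937] turn [-0.     0.001 -0.001] shift [0.0007 0.0002 0.0057] q7 0.84 F [ 0.2  0.1 -0.8] w 55.8
t: 34.2
eef_pos: [0.5623, 0.1537, 0.1971]
tool_rot: [0.0, 0.758, 0.653, -0.0]
contact_force: [0.3, -0.2, -1.9]
gripper_width: 0.655
t 34.2 pos [0.5623 0.1537 0.1971] turn [ 0.     0.001 -0.001] shift [-0.4776  0.0617 -0.0075] q7 0.89 F [ 0.3 -0.2 -1.9] w 55.9
```

```bash
python3 -m creep '[[[0,0,0,-0.03,0.004,-0.005,0.045],[0,0,0,-0.036,0.0045,-0.003,0.045],[0,0,0,-0.036,0.0045,0,0.045],[0,0,0,-0.036,0.0045,0,0.045],[0,0,0,-0.036,0.0045,0,0.045],[0,0,0,-0.036,0.0045,0,0.045],[0,0,0,-0.036,0.0045,0,0.045],[0,0,0,-0.036,0.0045,0,0.045],[0,0,0,-0.036,0.0045,0,0.045],[0,0,0,-0.036,0.0045,0,0.045],[0,0,0,-0.036,0.0045,0,0.045],[0,0,0,-0.036,0.0045,0,0.045],[0,0,0,-0.03,0.004,0,0.045],[0,0,0,0,0,0,0.045],[0,0,0,0,0,0,0.045]]]'; python3 -c "
from h import *
go(552.4,-327.7,130,81.5)"
```

```text
t: 35.45
eef_pos: [0.545, -0.3235, 0.1876]
tool_rot: [-0.009, 0.755, 0.656, -0.005]
contact_force: [0.7, 0.8, -2.0]
gripper_width: 0.653
t 35.45 pos [ 0.545  -0.3235  0.1876] turn [-0.02  -0.003  0.008] shift [-0.0033  0.0091  0.0574] q7 1.76 F [ 0.7  0.8 -2. ] w 55.8
```

```bash
python3 -m creep '[[[-0.01,-0.002,0.004,-0.002,0.005,0.01,0.045],[-0.01,0,0.004,-0.001,0.004,0.015,0.045],[0,0,0,0,0,0.015,0.045],[0,0,0,0,0,0.012,0.045],[0,0,0,0,0,0.005,0.045],[0,0,0,0,0,0,0.045],[0,0,0,0,0,0,0.045]]]'; python3 -c "
from h import *
go(552.4,-327.7,84.2,81.5)"
```

```text
t: 36.03
eef_pos: [0.5515, -0.3231, 0.1231]
tool_rot: [-0.004, 0.757, 0.654, -0.0]
contact_force: [-0.6, -0.2, -2.2]
gripper_width: 0.654
t 36.03 pos [ 0.5515 -0.3231  0.1231] turn [-0.007 -0.005  0.002] shift [-0.0046  0.0018  0.0389] q7 1.74 F [-0.6 -0.2 -2.2] w 55.8
```

```bash
python3 -m creep '[[[-0.005,-0.004,0,-0.004,0.001,0.01,0.045],[0,0,0,0,0,0.012,0.045],[0,0,0,0,0,0.008,0.045],[0,0,0,0,0,0.002,0.045],[0,0,0,0,0,0,0.045],[0,0,0,0,0,0,0.045]]]'; python3 -c "
from h import *
go(552.4,-327.7,84.2,81.5)"
```

```text
t: 36.53
eef_pos: [0.5529, -0.3273, 0.0892]
tool_rot: [0.001, 0.756, 0.654, 0.0]
contact_force: [0.6, -0.1, -2.0]
gripper_width: 0.651
t 36.53 pos [ 0.5529 -0.3273  0.0892] turn [0.001 0.    0.003] shift [-0.0005 -0.0005  0.005 ] q7 1.73 F [ 0.6 -0.1 -2. ] w 55.6
```

```bash
python3 -m creep '[[[0,0,0,-0.0005,-0.0005,0.002,0.045],[0,0,0,0,0,0.0015,0.045],[0,0,0,0,0,0.0015,0.045],[0,0,0,0,0,0.0008,0.045]]]'; python3 -c "
from h import *
go(552.4,-327.7,84.2,81.5)"
```

```text
t: 36.87
eef_pos: [0.553, -0.3282, 0.0849]
tool_rot: [0.001, 0.757, 0.654, 0.0]
contact_force: [-4.7, 3.0, 9.8]
gripper_width: 0.656
t 36.87 pos [ 0.553  -0.3282  0.0849] turn [0.003 0.001 0.003] shift [ 0.0004 -0.0007  0.0007] q7 1.73 F [-4.7  3.   9.8] w 56.0
```

```bash
python3 -m creep '[[[0,0,0,0,0,0.0006,0.045],[0,0,0,0,0,0,0.06],[0,0,0,0,0,0,0.07],[0,0,0,0,0,0,0.07],[0,0,0,0,0,-0.02,0.07],[0,0,0,0,0,-0.035,0.07],[0,0,0,0,0.01,-0.035,0.07],[0,0,0,0,0.03,-0.035,0.07],[0,0,0,0,0.035,-0.035,0.07],[0,0,0,0,0.02,-0.02,0.07],[0,0,0,0,0,0,0.07],[0,0,0,0,0,0,0.07]]]'; python3 -c "
from h import *
go(600,-250,300,0); snap('wrist','w17'); snap('scene','s17'); snap('side','d17')"
```

```text
t: 37.87
eef_pos: [0.6425, -0.3415, 0.2655]
tool_rot: [0.001, 0.757, 0.653, 0.0]
contact_force: [-0.9, -0.4, -1.5]
gripper_width: 0.822
t 37.87 pos [ 0.6425 -0.3415  0.2655] turn [ 2.000e-03 -1.000e-03  1.424e+00] shift [ 0.0843 -0.0554 -0.0346] q7 1.74 F [-0.9 -0.4 -1.5] w 70.2
```

View pics/w17.png

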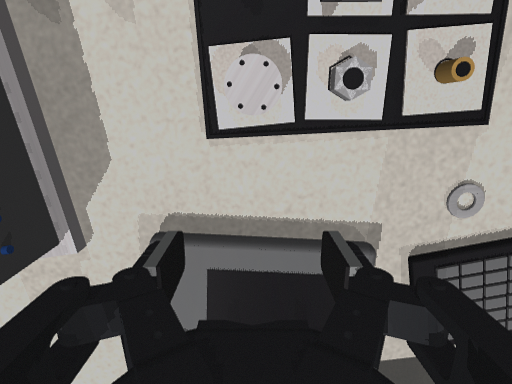

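View pics/s17.png

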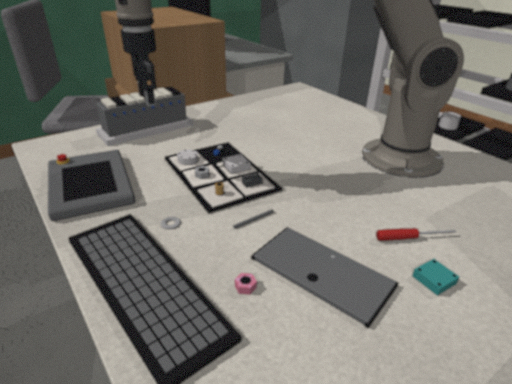

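All five stand in the tray and the carrier is empty (scene 325,275). Now a numeric check of all five centres and card centres from this same view.

```bash
python3 -m creep '[[[0,0,0,0,-0.02,-0.01,0.07],[0,0,0,0,-0.035,-0.01,0.07],[0,0,0,0,-0.02,0,0.07],[0,0,0,0.03,-0.01,0,0.07],[0,0,0,0.035,0,0,0.07],[0,0,0,0.02,0,0,0.07],[0,0,0,0,0,0,0.07],[0,0,0,0,0,0,0.07],[0,0,0,0,0,0,0.07]]]'; python3 - <<'E'
from h import *
d=snap('wrist','w18'); g=get_obs(); print(g["eef_pos"],g["t"])
from h import top
C=dict(flange=(459.4,-216.5,.030),housing=(552.4,-327.7,.030),nut=(560,-228.5,.028),clamp=(472,-120,.028),bush=(567.8,-126.8,.036))
W=cloud(d)
for n,(x,y,z) in C.items():
    print(n,(x,y)); 
    try: top('w18',(x,y),42,z-.004,z+.006,z)
    except Exception as e: print(e)
    m=(np.hypot(W[...,0]-x/1000,W[...,1]-y/1000)<.008); print("  zmax-ish",np.nanpercentile(W[m][:,2],[50,90]).round(4))
E
```

```text
t: 38.77
eef_pos: [0.5492, -0.2435, 0.2689]
tool_rot: [-0.013, 0.76, 0.649, -0.01]
contact_force: [0.3, -0.4, 0.0]
gripper_width: 0.821
[ 0.54905774 -0.2441393   0.26883324] 38.8167
flange (459.4, -216.5)
w18 3385 pix [264.  90.] rect [ 459.4 -215.9] [58.1 58.1] 81.8 circ [ 459.1 -215.8] 40.7
  zmax-ish [0.0309 0.0318]
housing (552.4, -327.7)
w18 2111 pix [177. 195.] rect [ 553.6 -327.6] [57.5 58.6] 34.1 circ [ 553.5 -327.3] 29.6
  zmax-ish [0.0311 0.032 ]
nut (560, -228.5)
w18 897 pix [266. 188.] rect [ 561.6 -228.2] [34.8 41.2] 81.0 circ [ 561.5 -228.4] 20.7
  zmax-ish [0.0293 0.0303]
clamp (472, -120)
w18 1319 pix [358.  89.] rect [ 473.1 -120.4] [27.7 48.1] 82.4 circ [ 473.1 -119.9] 26.9
  zmax-ish [0.0288 0.0299]
bush (567.8, -126.8)
w18 349 pix [361. 182.] rect [ 568.5 -126.5] [23.2 21.4] 55.2 circ [ 568.5 -126.7] 11.8
  zmax-ish [0.0372 0.0382]
```

View pics/w18.png

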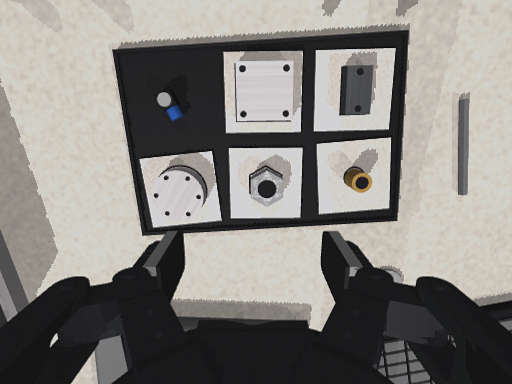

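All five are within about 2 mm and about 1° of their cards, flat at the right heights, and the gripper is clear.

```bash
python3 -m creep '[[[0,0,0,0,0,0,0.07],[0,0,0,0,0,0,0.07]]]'; python3 -c "
from station import hand_in
print(hand_in())"
```

```text
t: 38.98
eef_pos: [0.5481, -0.2467, 0.2679]
tool_rot: [-0.014, 0.762, 0.648, -0.011]
contact_force: [-0.9, -0.1, -0.1]
gripper_width: 0.818
the job is handed in; nothing more can be done
None
```

I took both stacks apart from the top, in the order bush, clamp block, nut, flange, housing. Each part was set on its own card, and the job was handed in at about 39 s of the 118 s allowed.

In the last wrist-camera check, every part was within about 2 mm of its card's centre. The flange, nut and clamp block were turned to their outlines within about 1°. The top heights matched parts standing flat, and the gripper was clear of everything at about 0.27 m.

No check failed. Two earlier views put the bush and the flange about 2–3 mm off in y, probably because visible side walls biased those measurements; the final, more overhead view did not show that offset.

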